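# Stand a stile on edge in the mortising block and set the holdfast

### The arm

A 6-joint arm with a two-finger parallel gripper is mounted at the origin on a cart in front of the work surface, level with it; the furniture and walls round the work are solid. World frame = base frame: x ahead of the robot, y to its left, z up, the work surface at z = 0. Lengths are in m, angles in rad, forces in N, time in s.
With the tool pointing down it reaches from about 0.35 to 0.875 m from the base axis. Payload 4.2 kg.
Tool frame: the origin (TCP) lies between the finger pads; the fingertips stand 25 mm ahead of it and the grasp point (between the pads) lies 6 mm ahead of it; z points along the fingers, y is the line along which they close (so a half turn about z gives the same grasp; the last joint's range is limited). The gripper opens to 87 mm and grips with 3 to 60 N. Pads are 19 mm wide; open, the fingers measure 117 mm over their backs; the gripper's body (75 mm by 190 mm) begins 51 mm behind the grasp point.
Start: joints at [1.595, 0.385, 0.008, 0, -1.194, -0.259], TCP at [0.145, 0.608, 0.248] pointing down, gripper open.
Joint ranges: [-3.14, 3.14], [-1.21, 2.06], [-1.07, 1.41], [-3.16, 2.05], [-2.99, -0.16], [-3.1, 3.1]. Speed limits (rad/s): [2.79, 2.79, 3.14, 3.14, 3.14, 3.14].

### API

Orientations are given as a unit quaternion [x, y, z, w].
In Python, from cell import robot gives the robot as it stands.
- The arm moves only by the shell command python3 -m creep 'ROWS' [FORCE]. ROWS is JSON, a list of rows, each a list of 7 numbers: the shift along the world's x, y, z in mm, then the turn, a rotation vector about the world's x, y, z in degrees, then the closure, from 0 (fully open) to 1 (shut). A call has 1 to 10 rows; each row is the pose to reach, as a shift and turn from the pose commanded when the call began; what a row does not reach only later rows make up. A row lasts 1/8 s, in which the tool goes at most 62.5 mm and 10.7 degrees, less where a joint would pass 70% of its speed; a pose out of reach is approached as far as the arm can. A call with a gripper value outside its range is refused whole. The fingers move at their own pace and stop on an object; FORCE is the grip in N (left out, the last holds). Time passes only in rows, so rows that repeat a pose let the fingers close. It gives the time, the measured TCP pose, the force, the opening and the grip force at its end, in the units of the state.
- robot.get_obs(): the state, without advancing time (a new reading comes with each control period).
- robot.grab_frame(name): name is "scene" or "top" or "wrist"; returns a dict with "image" (400x640x3 uint8, red, green, blue), "range_z" (400x640 float32, m along the optical axis (not along the pixel's ray), 0 where there is no reading), "vertical_fov" (degrees; the focal length in pixels is half the picture's height over the tangent of half this angle, whatever the lens; pixels are square), "cx", "cy" (the principal point, pixels), "T" (4x4, takes a point from camera to world coordinates). Camera axes: x right, y up, looking along -z (the intrinsics and any distortion apply to the point x, -y, -z); pixel columns grow to the right and rows downward; lengths in m; the calibration is good to about 2 mm. The wrist camera is an equidistant fisheye: a pixel r from the principal point sees the ray r / f radians off the axis. A picture is of the moment at which its call begins.
- robot.sign_off(): hands the job in; it is judged then, once.
The state is a dict: "time": time; "joint_positions": joint angles; "dq": joint speeds; "joint_torque": joint torques, N m; "position": TCP position; "ee_rot": TCP orientation; "force": force on the tool from outside, world axes, zero at the start; "ft_torque": the same for the moment, N m; "grip_width": finger opening in m; "gripper_force": force on a finger pad.
Only numpy, scipy, OpenCV 4.12 (cv2) and the standard library are available. Lean on these libraries where they do the work, as an engineer would, in place of code of your own. Each camera call takes 0.05 s, during which the arm holds its last target. There are 200 camera calls.

### The job

Set the pale rebated stile up for chopping its mortise: stand it upright on its plain long edge on the ledge of the mortising block, rebated edge up, with its face close against the fence, one end close against the end stop, and let go of it there under the raised holdfast. Then knock the holdfast down with the wooden mallet, not with the hand, until its pad bears on the stile's top edge. Finally set the mallet down on the bench, clear of the block and the stile, and leave the other tools lying about as they are.

Things in the scene. Friction and masses are not known exactly. Their poses are not given: they have to be found in the camera images.
- stile: The workpiece: pale flat board, 66 (x) x 180 (y) x 16 mm (z), 0.1 to 0.2 kg, lying flat at any angle, +z up. Its +x long edge has a rebate, a step 8 mm wide and 5 mm deep in the upper face, so is 11 mm thick there, and bears mortise lines; the -x edge is plain and square. Origin: centre of the underside as it lies. In the block its +x axis must point up; either face may be to the fence.
- stile_mid (a point): Centre of the stile's volume, 8 mm from its origin along its z axis; axes as the stile's.
- block: Fixed wooden mortising block, turned a little each time. Base 200 mm long (y), 90 deep (x -45..45), top z=18 mm. Fence on its rear half: front face x=0, top z=58. Dark end stop on the open front ledge at the -y end: inner face y=-90, x -34..0, top z=52. Origin: on the bench under the middle of the fence's front face; -x faces the robot. Seated stile: x -16..0, y -90..90, z 18..84 mm.
- holdfast (a joint): Slide of the steel holdfast (m), grows downward: 0 to 0.012 at the start, end of travel 0.056. The shank binds in its bench hole: it stays where it is left and goes down under about 6 N pushing on its head. With the stile in place its pad meets the stile at 0.036.
- holdfast_head (a point): Centre of the flat round top (30 mm across) of the holdfast's shank, where to strike: x=66, y=-40 mm of the block's frame, behind the fence, 166 mm above the bench less the joint value. From just below it an arm 16 mm thick, top at 159 mm less the joint value, runs forward over the fence to the pad.
- holdfast_pad (a point): Centre of the underside of the holdfast's pad (26 x 30 mm), at x=-8, y=-40 mm of the block's frame, 120 mm above the bench less the joint value, over the stile's place.
- oilstone_box: Closed mahogany oilstone box, 64 (x) x 215 (y) mm, 45 mm high, square, 0.62 kg, loose, standing on the left; steady enough to lean a light board against. Origin: centre of its underside; its -x long side faces the robot, with about 100 mm of clear bench in front once the stile is lifted. Turned a little each time.
- mallet: Joiner's wooden mallet, 0.32 kg. Its head, a block 55 (x) x 70 (y) x 90 mm (z), stands on one of its striking faces; the handle, 18 mm wide (x) and 26 mm high (z), flat-sided, runs level along +y from the head to y=215 mm, its middle 45 mm above the bench. Origin: middle of the lower striking face, under the head. Centre of mass near y=18 mm.
- mallet_head (a point): Centre of the mallet's head, 45 mm above its lower striking face; axes as the mallet's.
- mallet_grip (a point): A point on the handle's middle line, 85 mm from the head's centre (y=85, z=45 mm of the mallet), a good place to hold it; axes as the mallet's.
- pencil: A bystander to leave alone: red carpenter's pencil, 170 mm long, 8 mm high, in front of the block; origin at the centre of its underside.
- sanding_block: A bystander to leave alone: cork sanding block, 60 x 105 x 29 mm, behind the block; origin at the centre of its underside.
- block_plane: A bystander to leave alone: block plane, 44 x 174 x 46 mm, standing in front of the block on the right; origin at the centre of its underside.
- wood_knob: A bystander to leave alone: turned walnut knob, 52 mm across, 46 mm high, behind the oilstone box; origin at the centre of its underside.
- rouge_tin: A bystander to leave alone: round tin, 67 mm across, 28 mm high, beside the glass plate, right of the stile; origin at the centre of its underside.
- try_square: A bystander to leave alone: small try square, 175 x 106 x 17 mm, left of the stile; origin at the centre of its underside.

How it is judged:
On the way, in this order (a step that is already met when the one before it is completed fails the run):
1. the stile stands on the ledge, rebated edge up, against fence and end stop, released, the holdfast not yet driven onto it (angle between stile's own x axis and vertical below 0.05 rad and angle between the y axis of stile and the y axis of block, either way round below 0.05 rad and x of stile_mid in the frame of block between -0.012 and -0.0055 m and y of stile_mid in the frame of block between -0.003 and 0.005 m and z of stile_mid in the frame of block between 0.048 and 0.054 m and contact force between the fingers and stile below 0.1 N and linear speed of stile below 0.02 m/s and value of joint holdfast below 0.03 m), for 0.2 s.
2. the mallet drives the holdfast (contact force between mallet and holdfast above 4 N and value of joint holdfast below 0.0355 m).
At the end, for the whole second after the job is handed in: Stile on the ledge on its plain edge, rebate up, upright and along the fence within 3 deg, face within 4 mm of the fence, end within 5 mm of the stop; holdfast pad pressing on it (over 1 N). Mallet at rest on the bench (head centre below 60 mm), touching neither block, holdfast nor stile (angle between stile's own x axis and vertical below 0.05 rad and angle between the y axis of stile and the y axis of block, either way round below 0.05 rad and x of stile_mid in the frame of block between -0.012 and -0.0055 m and y of stile_mid in the frame of block between -0.003 and 0.005 m and z of stile_mid in the frame of block between 0.048 and 0.054 m and contact force between holdfast and stile above 1 N and z of holdfast_pad in the frame of block between 0.081 and 0.087 m and height (world z) of mallet_head below 0.06 m and linear speed of mallet below 0.03 m/s and contact force between mallet and block below 0.1 N and contact force between mallet and stile below 0.1 N).
It fails at once if the holdfast is pushed by the hand or arm instead of the mallet (contact force between any of the fingers, the arm and holdfast above 6 N).
It fails at once if a bystander (pencil, sanding block, block plane, wooden knob, tin, try square) is shifted by more than 25 mm (distance of any of pencil, sanding_block, block_plane, wood_knob, rouge_tin, try_square from where it was at the start of the episode above 0.025 m).
It also fails if it takes over 72 s, if anything falls off the work surface, if the arm or the gripper's body presses on something with over 40 N, if the wrist force passes 120 N, or if a joint passes its speed limit or range.

## Working session

There is one attempt and no reset: what is moved stays moved. The work goes in short steps, Python scripts to look and compute and a shell command to move; the robot and the scene stay as the last step left them, time stands still between calls to the robot, and variables do not carry over. Pictures are saved under pics/ and viewed, at most 13 in all, crops included, and the job is handed in when it is done.

```bash
ls; mkdir -p pics; cat > h.py <<'E'
import numpy as np, cv2
from cell import robot
def grab(n,fn=None):
    f=robot.grab_frame(n)
    if fn: cv2.imwrite('pics/'+fn,f['image'][...,::-1])
    return f
def cloud(f):
    # perspective cams
    h,w=f['range_z'].shape; F=h/2/np.tan(np.radians(f['vertical_fov'])/2)
    v,u=np.mgrid[:h,:w]; z=f['range_z']
    P=np.stack([(u-f['cx'])/F*z,-(v-f['cy'])/F*z,-z,np.ones_like(z)],-1)
    W=P@np.array(f['T']).T
    W[z==0]=np.nan
    return W[...,:3]
E
python3 - <<'E'
from h import *
for n in ('top','scene'):
    f=grab(n,n+'0.png'); W=cloud(f); np.savez(n+'0.npz',W=W,im=f['image'])
    print(n,f['vertical_fov'],f['cx'],f['cy'],np.round(f['T'],3).tolist(),np.nanmin(W,(0,1)),np.nanmax(W,(0,1)),[k for k in f])
o=robot.get_obs();print(o)
E
```

```text
pics
top 43.549645629548095 323.4457109503768 198.70151449508427 [[-0.464, 0.698, -0.545, -0.472], [-0.886, -0.368, 0.283, 0.493], [-0.003, 0.614, 0.789, 1.533], [0.0, 0.0, 0.0, 1.0]] [-0.53369371 -2.06064998 -0.89487184] [1.03291232 1.13051294 0.82061546] ['image', 'range_z', 'vertical_fov', 'cx', 'cy', 'T']
scene 56.04036756308775 313.47521053485934 200.38100782053075 [[0.749, 0.381, -0.542, -0.137], [-0.662, 0.417, -0.623, -0.771], [-0.012, 0.826, 0.564, 0.803], [0.0, 0.0, 0.0, 1.0]] [-0.61522126 -0.90707061 -0.88093766] [1.03019629 2.13478538 0.72436307] ['image', 'range_z', 'vertical_fov', 'cx', 'cy', 'T']
{'time': 0.1, 'joint_positions': array([ 1.59459200e+00,  3.85461229e-01,  6.75816364e-03, -4.50270293e-04,
       -1.19401684e+00, -2.58587067e-01]), 'dq': array([-0.00221475,  0.00033673,  0.00442406,  0.00132692, -0.00100309,
       -0.00047384]), 'joint_torque': array([ 4.90548318e-04, -3.91694605e+01,  1.87935501e+01,  4.23192680e+00,
        1.34552771e-02, -7.09331175e-05]), 'position': array([0.14527188, 0.60736859, 0.24657612]), 'ee_rot': array([ 9.93106826e-01, -1.17208634e-01, -7.18353684e-05,  9.81665113e-04]), 'force': array([-0.06597792, -0.58611648, -0.8134112 ]), 'ft_torque': array([ 0.00323145,  0.04312728, -0.0208278 ]), 'gripper_force': 0.0, 'grip_width': 0.08693901063709408}
```

View pics/top0.png

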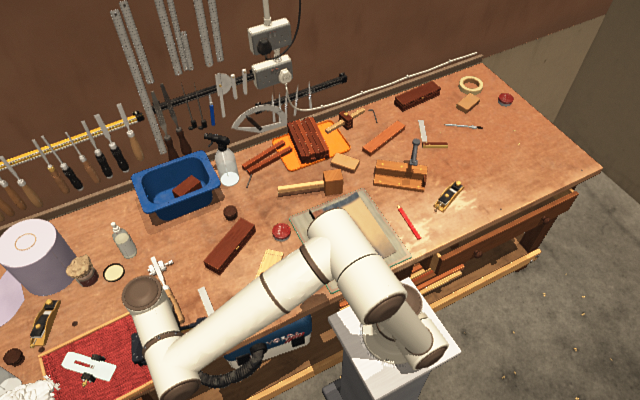

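View pics/scene0.png

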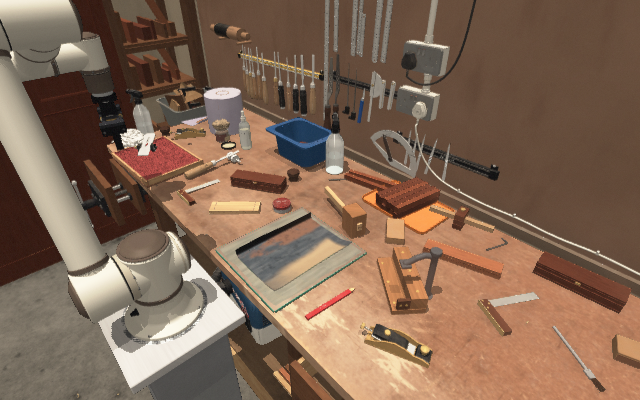

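The top view shows the mallet (310,185), block with holdfast (400,175), box (230,245) and stile (270,262), which is partly hidden by the arm. The scene view shows the stile (235,207), box (258,182), mallet (350,213), block (405,285), and holdfast head (435,253). Next I'll measure from the merged clouds.

```bash
cat >> h.py <<'E'
def ortho(Ws,ims,x0=.2,x1=.95,y0=-.5,y1=.5,s=1.6e-3):
    # rows: x up (far at top), cols: y left->+y
    H,Wd=int((x1-x0)/s),int((y1-y0)/s); Z=np.full((H,Wd),-1.); C=np.zeros((H,Wd,3),np.uint8)
    for W,im in zip(Ws,ims):
        P=W.reshape(-1,3);c=im.reshape(-1,3)
        ok=np.isfinite(P[:,0])&(P[:,2]>-.02)&(P[:,2]<.2);P=P[ok];c=c[ok]
        r=((x1-P[:,0])/s).astype(int);k=((y1-P[:,1])/s).astype(int)
        m=(r>=0)&(r<H)&(k>=0)&(k<Wd)
        for a,b,z,col in zip(r[m],k[m],P[m,2],c[m]):
            if z>Z[a,b]: Z[a,b]=z;C[a,b]=col
    return Z,C
E
python3 - <<'E'
from h import *
d=[np.load(n+'0.npz') for n in('top','scene')]
Z,C=ortho([e['W'] for e in d],[e['im'] for e in d])
A=C[...,::-1].copy()
cv2.imwrite('pics/ortho0.png',A); print(A.shape)
for e in d:
    P=e['W'].reshape(-1,3);m=(P[:,0]>.4)&(P[:,0]<.8)&(abs(P[:,1])<.3)&(abs(P[:,2])<.012);print(np.percentile(P[m,2],[10,50,90]))
E
```

```text
(468, 625, 3)
[-0.0047986   0.00087433  0.00800823]
[-0.00360956 -0.00081921  0.01026674]
```

View pics/ortho0.png

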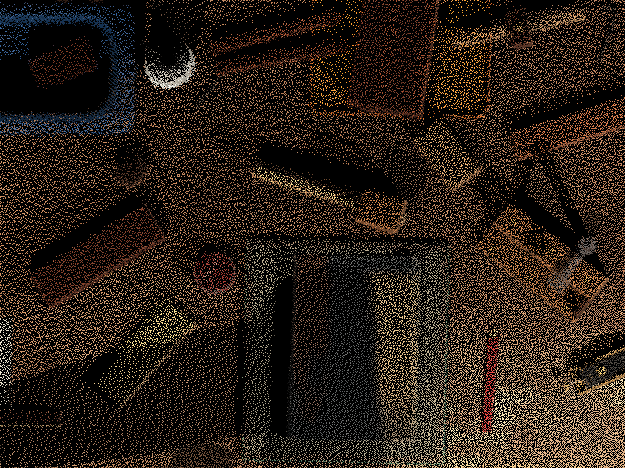

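The ortho map (1.6 mm/px) shows the box at (100,255), stile at (150,345), mallet head at (385,210) with its handle running up and left to (255,170), block at (545,260) and holdfast head at (588,245). I'll fit rectangles of the known sizes.

```bash
cat >> h.py <<'E'
from scipy.optimize import differential_evolution
def rectfit(P,L,Wd,c,rad=.06,th=None):
    """centre,angle of the long axis of LxWd rectangle best filled by points P (n,2)"""
    def cost(p):
        ca,sa=np.cos(p[2]),np.sin(p[2]);d=P-p[:2]
        a=np.abs(d@[ca,sa])-L/2;b=np.abs(d@[-sa,ca])-Wd/2
        o=np.maximum(np.maximum(a,b),-.004)
        return np.mean(np.minimum(o,.012))
    th=th or (0,np.pi)
    r=differential_evolution(cost,[(c[0]-rad,c[0]+rad),(c[1]-rad,c[1]+rad),th],seed=1,popsize=25,tol=1e-8)
    return r.x,r.fun,len(P)
def sel(W,im,c,R,z0,z1,mask=None):
    m=(np.hypot(W[...,0]-c[0],W[...,1]-c[1])<R)&(W[...,2]>z0)&(W[...,2]<z1)
    if mask is not None:m&=mask(cv2.cvtColor(im,cv2.COLOR_RGB2HSV).astype(int))
    return W[m]
E
python3 - <<'E'
from h import *
for n in('top','scene'):
    e=np.load(n+'0.npz');W,im=e['W'],e['im']
    for nm,c,R,z0,z1,L,w in[('box',(.54,.34),.16,.035,.055,.215,.064),('stile',(.40,.26),.13,.009,.024,.18,.066),('mhead',(.614,-.116),.075,.078,.1,.07,.055),('handle',(.66,.02),.12,.045,.07,.18,.018),('fence',(.53,-.38),.14,.048,.068,.2,.045),('hf',(.56,-.44),.09,.145,.175,.03,.03)]:
        P=sel(W,im,c,R,z0,z1)
        if len(P)<15: print(n,nm,len(P));continue
        x,f,k=rectfit(P[:,:2],L,w,P[:,:2].mean(0)); 
        print(n,nm,np.round(x[:2],4),round(np.degrees(x[2]),1),round(f*1e3,2),k,'zmed',round(np.median(P[:,2]),4),np.round(P[:,:2].mean(0),4))
f=cv2.imread('pics/scene0.png')
cv2.imwrite('pics/crop_s.png',np.vstack([cv2.resize(f[165:225,180:310],(780,360),interpolation=2)]))
E
```

```text
top box [0.5372 0.3442] 121.9 -1.93 1108 zmed 0.0446 [0.5482 0.3414]
top stile [0.4316 0.2308] 134.5 -3.38 335 zmed 0.0155 [0.4296 0.2397]
top mhead [ 0.6087 -0.1073] 69.7 -3.07 229 zmed 0.0889 [ 0.608  -0.1073]
top handle [0.6456 0.0086] 71.7 -1.37 278 zmed 0.0552 [0.6431 0.0048]
top fence [ 0.545  -0.3783] 52.0 -2.74 512 zmed 0.0565 [ 0.5428 -0.3794]
top hf [ 0.5483 -0.4317] 98.4 1.18 84 zmed 0.1584 [ 0.5425 -0.427 ]
scene box [0.5386 0.3397] 121.2 -1.92 594 zmed 0.0428 [0.5503 0.3323]
scene stile [0.3829 0.2662] 138.1 -3.5 499 zmed 0.0142 [0.3845 0.2647]
scene mhead [ 0.6094 -0.1124] 73.4 -3.49 250 zmed 0.0877 [ 0.6081 -0.1143]
scene handle [0.6516 0.0219] 71.8 -1.82 154 zmed 0.0551 [0.6473 0.0148]
scene fence [ 0.5444 -0.3825] 51.5 -2.07 888 zmed 0.0561 [ 0.5329 -0.398 ]
scene hf [ 0.5484 -0.4372] 7.3 0.46 195 zmed 0.1563 [ 0.544  -0.4331]
```

View pics/crop_s.png

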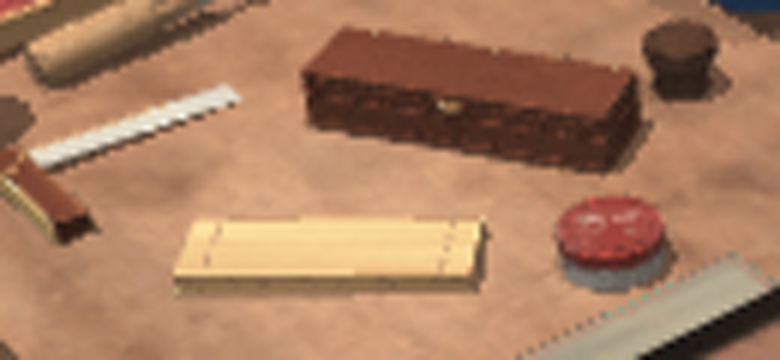

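The stile appears in the crop with its long axis across the picture, from (175,290) to (485,220). I can't tell which edge is rebated, so I'll look with the wrist camera.

```bash
python3 -m creep '[[235,-335,0,0,0,-29,0],[235,-335,0,0,0,-29,0],[235,-335,0,0,0,-29,0],[235,-335,0,0,0,-29,0],[235,-335,0,0,0,-29,0],[235,-335,0,0,0,-29,0],[235,-335,0,0,0,-29,0],[235,-335,0,0,0,-29,0],[235,-335,0,0,0,-29,0]]'
cat >> h.py <<'E'
def fcloud(f):
    h,w=f['range_z'].shape; F=h/2/np.tan(np.radians(f['vertical_fov'])/2)
    v,u=np.mgrid[:h,:w]; z=f['range_z'];du=u-f['cx'];dv=v-f['cy'];r=np.hypot(du,dv)+1e-9
    t=np.tan(np.minimum(r/F,1.5))/r
    P=np.stack([du*t*z,-dv*t*z,-z,np.ones_like(z)],-1)
    W=P@np.array(f['T']).T; W[(z==0)|(r/F>1.3)]=np.nan
    return W[...,:3]
def fproj(f,X):
    h=400;F=h/2/np.tan(np.radians(f['vertical_fov'])/2)
    c=(np.linalg.inv(f['T'])@np.r_[X,1])[:3];c=c*[1,-1,-1];r=np.hypot(c[0],c[1]);t=np.arctan2(r,c[2])
    return np.array([f['cx'],f['cy']])+F*t*c[:2]/r
E
python3 - <<'E'
from h import *
f=grab('wrist','w1.png');W=fcloud(f);im=f['image'];np.savez('w1.npz',W=W,im=im)
print(f['vertical_fov'],np.round(f['T'],3).tolist())
P=sel(W,im,(.383,.266),.13,.009,.024);print(len(P))
print(rectfit(P[:,:2],.18,.066,P[:,:2].mean(0)),np.median(P[:,2]))
P=sel(W,im,(.538,.342),.16,.037,.053);print(rectfit(P[:,:2],.215,.064,P[:,:2].mean(0)),np.median(P[:,2]))
s=grab('scene','s1.png');
for n in('top',):
    t=grab(n);Wt=cloud(t);P=sel(Wt,t['image'],(.383,.266),.13,.009,.024);print(n,rectfit(P[:,:2],.18,.066,P[:,:2].mean(0)))
E
```

```text
time: 1.23
position: [0.3802, 0.273, 0.2474]
ee_rot: [0.932, -0.362, -0.0, 0.0]
force: [-0.3, -0.5, -0.1]
grip_width: 0.0872
gripper_force: 0.0
65.70646984690485 [[-0.676, 0.707, 0.208, 0.437], [-0.737, -0.648, -0.191, 0.221], [-0.0, -0.283, 0.959, 0.384], [0.0, 0.0, 0.0, 1.0]]
7650
(array([0.38581247, 0.27243477, 2.411589  ]), np.float64(-0.003682864667843394), 7650) 0.015789347326354036
(array([0.53815274, 0.34351481, 2.11986081]), np.float64(-0.0022478127614874474), 9670) 0.04487118072539467
top (array([0.38332784, 0.27107806, 2.41252343]), np.float64(-0.0031783645957375417), 858)
```

View pics/w1.png

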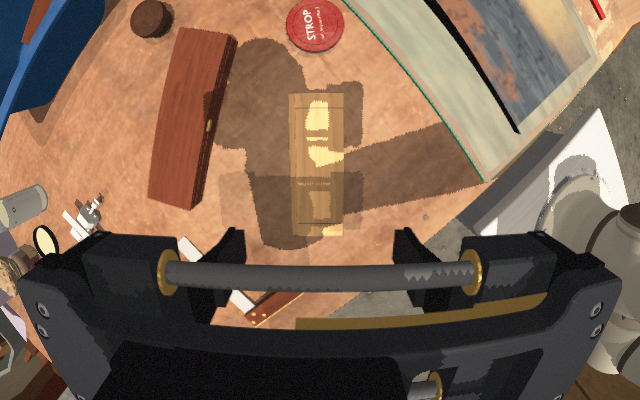

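The wrist view shows the stile at (290..345, 93..237), the box at (190,120) on the left, and the tin at (315,25). A depth profile across the stile should show which edge has the rebate.

```bash
python3 - <<'E'
from h import *
e=np.load('w1.npz');W,im=e['W'],e['im'];th=2.4115;c=np.array([.3858,.2724])
u=np.array([np.sin(th),-np.cos(th)]);v=np.array([np.cos(th),np.sin(th)])
d=W[...,:2]-c;a=d@u;b=d@v
for lo in np.arange(-.042,.042,.003):
    m=(abs(b)<.07)&(a>=lo)&(a<lo+.003);print(round(lo*1e3),m.sum(),np.round(1e3*np.nanmean(W[...,2][m]),1),im[m].mean(0).astype(int),end=' | ')
print(u,v)
i=cv2.imread('pics/w1.png')[85:245,270:365];cv2.imwrite('pics/crop_w1.png',cv2.resize(i,None,fx=3.6,fy=3.6,interpolation=2))
E
```

```text
-42 1144 255.3 [79 69 60] | -39 1135 242.6 [81 70 60] | -36 1003 281.3 [73 65 57] | -33 1169 245.4 [85 72 58] | -30 1166 262.6 [78 67 55] | -27 1431 256.2 [78 66 53] | -24 1132 259.1 [80 68 55] | -21 1536 273.9 [65 56 45] | -18 1655 275.7 [64 54 44] | -15 1646 278.8 [67 58 46] | -12 1660 277.0 [68 59 47] | -9 1681 277.3 [69 61 48] | -6 1637 278.3 [67 58 46] | -3 1687 275.6 [69 60 47] | 0 1630 278.2 [68 59 47] | 3 1542 274.3 [65 57 47] | 6 1529 272.7 [63 56 46] | 9 1482 274.1 [61 52 44] | 12 1344 262.7 [65 55 45] | 15 1507 273.9 [58 49 41] | 18 1462 271.2 [60 51 42] | 21 1440 273.0 [60 50 42] | 24 1451 280.0 [54 46 39] | 27 1408 270.8 [57 48 40] | 30 1358 274.4 [54 46 39] | 33 1267 284.3 [45 40 36] | 36 1262 266.4 [51 44 39] | 39 1926 256.8 [45 39 36] | [0.66693868 0.74511261] [-0.74511261  0.66693868]
```

View pics/crop_w1.png

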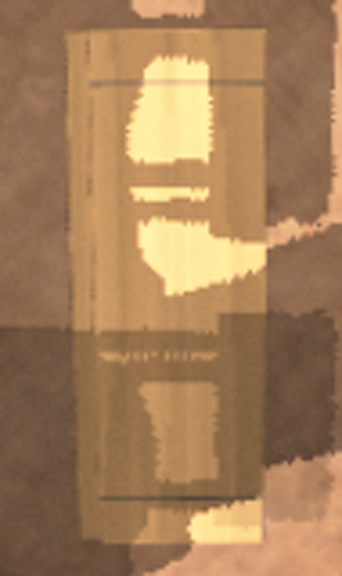

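```bash
python3 - <<'E'
from h import *
e=np.load('w1.npz');W,im=e['W'],e['im'];th=2.4115;c=np.array([.3858,.2724])
u=np.array([np.sin(th),-np.cos(th)]);v=np.array([np.cos(th),np.sin(th)])
d=W[...,:2]-c;a=d@u;b=d@v
for lo in np.arange(-.042,.042,.003):
    m=(abs(b)<.07)&(a>=lo)&(a<lo+.003)&(W[...,2]<.05);print(round(lo*1e3),m.sum(),np.round(1e3*np.nanmean(W[...,2][m]),1),end=' | ')
E
```

```text
-42 236 -0.0 | -39 284 0.0 | -36 132 0.3 | -33 298 15.8 | -30 233 16.1 | -27 321 15.8 | -24 237 15.9 | -21 272 15.8 | -18 286 15.9 | -15 269 16.0 | -12 279 15.9 | -9 280 15.9 | -6 269 15.9 | -3 290 15.9 | 0 268 15.9 | 3 277 15.9 | 6 283 15.8 | 9 267 15.9 | 12 286 15.9 | 15 272 16.0 | 18 278 16.0 | 21 266 16.0 | 24 235 13.0 | 27 269 10.9 | 30 243 10.8 | 33 183 2.0 | 36 249 -0.0 | 39 257 0.0 |
```

The rebate step is on the box side (+u, heading 48°). The grasp pose is clear: go down with the fingertips 2 mm above the bench.

```bash
python3 -m creep '[[5.6,-0.6,-130,0,0,0.6,0],[5.6,-0.6,-130,0,0,0.6,0],[5.6,-0.6,-130,0,0,0.6,0],[5.6,-0.6,-200,0,0,0.6,0],[5.6,-0.6,-220,0,0,0.6,0],[5.6,-0.6,-220,0,0,0.6,0],[5.6,-0.6,-220,0,0,0.6,0.35],[5.6,-0.6,-220,0,0,0.6,0.5],[5.6,-0.6,-220,0,0,0.6,0.5],[5.6,-0.6,-220,0,0,0.6,0.5]]' 25
cat >> h.py <<'E'
from scipy.spatial.transform import Rotation as R
def rel(pos,Rt,o=None):
    o=o or robot.get_obs();q=R.from_quat(o['ee_rot'])
    print('rel mm',np.round(1e3*(np.array(pos)-o['position']),1),'deg',np.round(np.degrees((Rt*q.inv()).as_rotvec()),1))
def ax(z,y):
    z=np.array(z,float)/np.linalg.norm(z);y=np.array(y,float);y-=z*(y@z);y/=np.linalg.norm(y)
    return R.from_matrix(np.column_stack([np.cross(y,z),y,z]))
E
python3 - <<'E'
from h import *
th=2.1199;u=np.array([np.sin(th),-np.cos(th),0]);z=np.array([0,0,1.]);front=np.array([.5382,.3435,0])-.032*u
p=np.radians(50);bx=np.cos(p)*u+np.sin(p)*z; bn=-np.sin(p)*u+np.cos(p)*z   # board x, board z(up face normal)
U=front+u*(-.003/np.sin(p))+z*.045
tcp=U+bn*.027
rel(tcp,ax(-bn,-bx)); 
pre=tcp-u*.06+z*.06; rel(pre,ax(-bn,-bx)); print(U,tcp)
E
```

```text
time: 2.62
position: [0.3862, 0.2727, 0.0286]
ee_rot: [0.934, -0.357, 0.0, -0.001]
force: [-1.1, -0.6, 6.5]
grip_width: 0.0657
gripper_force: 25.0
rel mm [103.7  41.3  33.8] deg [ 32.1 -38.5 -15.6]
rel mm [52.5 10.  93.8] deg [ 32.1 -38.5 -15.6]
[0.50756373 0.3247545  0.045     ] [0.48992111 0.31395947 0.06235527]
```

```bash
python3 -m creep '[[0,0,50,0,0,0,0.5],[0,0,100,0,0,0,0.5],[30,5,110,10,-12,-5,0.5],[52,10,110,32,-38.5,-15.6,0.5],[52,10,110,32,-38.5,-15.6,0.5],[52,10,110,32,-38.5,-15.6,0.5],[52,10,110,32,-38.5,-15.6,0.5],[52,10,94,32,-38.5,-15.6,0.5],[52,10,94,32,-38.5,-15.6,0.5]]' 25
python3 - <<'E'
from h import *
f=grab('wrist');W=fcloud(f);P=sel(W,f['image'],(.538,.342),.16,.037,.053);print(rectfit(P[:,:2],.215,.064,P[:,:2].mean(0),th=(1.9,2.3)),np.median(P[:,2]))
E
```

```text
time: 3.75
position: [0.4499, 0.3164, 0.2101]
ee_rot: [0.841, -0.457, 0.19, -0.219]
force: [0.9, 1.0, -1.6]
grip_width: 0.0658
gripper_force: 25.0
(array([0.67437109, 0.2935843 , 1.9438102 ]), np.float64(-0.0008806722689075638), 595) 0.044432662572288284
```

```bash
python3 - <<'E'
from h import *
o=robot.get_obs();print(o['position'],o['ee_rot'],np.round(o['joint_positions'],2))
th=2.1199;u=np.array([np.sin(th),-np.cos(th),0]);z=np.array([0,0,1.])
p=np.radians(50);bx=np.cos(p)*u+np.sin(p)*z; bn=-np.sin(p)*u+np.cos(p)*z
q=R.from_quat(o['ee_rot']).as_matrix();print(q[:,2],q[:,1],-bn,-bx)
rel([.48992111,.31395947,.06235527],ax(-bn,-bx))
E
python3 -m creep '[[0,0,0,0,0,0,0.5],[0,0,0,0,0,0,0.5]]'
```

```text
[0.4473583  0.31769878 0.20967115] [ 0.84248151 -0.45398677  0.19037348 -0.21881236] [ 0.65  0.08 -0.95  1.73 -0.16 -1.76]
[ 0.51944812  0.19583665 -0.83175818] [-0.68163879 -0.49203432 -0.54154482] [ 0.6534303   0.39981612 -0.64278761] [-0.54829312 -0.33548556 -0.76604444]
rel mm [  42.6   -3.7 -147.3] deg [ 14.7 -10.8   1.2]
time: 4.05
position: [0.4507, 0.3159, 0.2101]
ee_rot: [0.841, -0.458, 0.19, -0.218]
force: [0.3, -0.2, -1.9]
grip_width: 0.066
gripper_force: 25.0
```

The outward tilt hits the joint 5 limit unless the wrist is flipped (j4 = -π). I'll fit a kinematic model to plan that flip, starting by going back to vertical and recording more states.

```bash
python3 - <<'E'
from h import *
o=robot.get_obs();print(o['position'],o['ee_rot'],np.round(o['joint_positions'],4).tolist())
rel([.40,.28,.21],R.from_quat([.934,-.357,0,0]))
E
python3 -m creep '[[-20,-15,0,0,0,0,0.5],[-20,-15,0,0,0,0,0.5],[-40,-30,0,0,0,0,0.5]]'
python3 - <<'E'
from h import *
o=robot.get_obs();print(o['position'],o['ee_rot'],np.round(o['joint_positions'],4).tolist())
rel([.386,.2725,.15],R.from_quat([.934,-.357,0,0]))
E
```

```text
[0.4507407  0.31593878 0.21010348] [ 0.84072676 -0.457769    0.18967268 -0.21828956] [0.6563, 0.0837, -0.9433, 1.7041, -0.1656, -1.7408]
rel mm [-50.7 -35.9  -0.1] deg [-15.9  29.7  14.9]
time: 4.42
position: [0.4117, 0.2873, 0.2112]
ee_rot: [0.841, -0.457, 0.19, -0.219]
force: [0.7, -0.5, -0.0]
grip_width: 0.0656
gripper_force: 25.0
[0.41165835 0.28730536 0.21120528] [ 0.84075243 -0.45738695  0.19007473 -0.21864155] [0.6454, -0.001, -1.0299, 1.7361, -0.1606, -1.7629]
rel mm [-25.7 -14.8 -61.2] deg [-15.9  29.8  14.8]
```

```bash
python3 -m creep '[[-10,-5,-10,-8,15,7.4,0.5],[-25.7,-14.8,-61,-15.9,29.8,14.8,0.5],[-25.7,-14.8,-61,-15.9,29.8,14.8,0.5],[-25.7,-14.8,-61,-15.9,29.8,14.8,0.5],[-25.7,-14.8,-61,-15.9,29.8,14.8,0.5],[-25.7,-14.8,-61,-15.9,29.8,14.8,0.5]]'
python3 - <<'E'
from h import *
o=robot.get_obs();print(o['position'],o['ee_rot'],np.round(o['joint_positions'],4).tolist())
rel([.386,.2725,.03],R.from_quat([.934,-.357,0,0]))
E
```

```text
time: 5.18
position: [0.3875, 0.2697, 0.1503]
ee_rot: [0.922, -0.383, 0.048, -0.037]
force: [2.0, -0.9, -1.3]
grip_width: 0.0657
gripper_force: 25.0
[0.38746839 0.26965789 0.15027543] [ 0.9218982  -0.38262971  0.04837396 -0.03685343] [1.0029, 0.1791, -0.6165, 0.1298, -0.6897, -0.3156]
rel mm [  -1.5    2.8 -120.3] deg [-2.   6.7  3.2]
```

```bash
python3 -m creep '[[-1.5,2.8,-30,-2,6.7,3.2,0.5],[-1.5,2.8,-60,-2,6.7,3.2,0.5],[-1.5,2.8,-100,-2,6.7,3.2,0.5],[-1.5,2.8,-119,-2,6.7,3.2,0.5],[-1.5,2.8,-119,-2,6.7,3.2,0.5],[-1.5,2.8,-119,-2,6.7,3.2,0.5],[-1.5,2.8,-119,-2,6.7,3.2,0],[-1.5,2.8,-119,-2,6.7,3.2,0],[-1.5,2.8,-60,-2,6.7,3.2,0],[-1.5,2.8,80,-2,6.7,3.2,0]]'
python3 - <<'E'
from h import *
o=robot.get_obs();print(o['position'],o['ee_rot'],np.round(o['joint_positions'],4).tolist())
E
```

```text
time: 6.42
position: [0.388, 0.271, 0.155]
ee_rot: [0.933, -0.359, 0.003, -0.001]
force: [0.9, 1.2, -0.8]
grip_width: 0.0861
gripper_force: 0.0
[0.3880061  0.27098152 0.15497499] [ 9.33307896e-01 -3.59060862e-01  3.36401989e-03 -5.93356446e-04] [0.958, 0.222, -0.4919, 0.0083, -0.8541, -0.1272]
```

```bash
cat > kin.py <<'E'
import numpy as np
from scipy.spatial.transform import Rotation as R
from scipy.optimize import least_squares
OBS=[([1.594592,.385461,.006758,-.00045,-1.194017,-.258587],[.14527188,.60736859,.24657612],[.993106826,-.117208634,-7.18e-5,9.8e-4]),
([.6563,.0837,-.9433,1.7041,-.1656,-1.7408],[.4507407,.31593878,.21010348],[.84072676,-.457769,.18967268,-.21828956]),
([.6454,-.001,-1.0299,1.7361,-.1606,-1.7629],[.41165835,.28730536,.21120528],[.84075243,-.45738695,.19007473,-.21864155]),
([1.0029,.1791,-.6165,.1298,-.6897,-.3156],[.38746839,.26965789,.15027543],[.9218982,-.38262971,.04837396,-.03685343]),
([.958,.222,-.4919,.0083,-.8541,-.1272],[.3880061,.27098152,.15497499],[.9333079,-.35906086,.003364,-.00059336])]
M=R.from_matrix(np.array([[0,0,1],[-1,0,0],[0,-1,0.]]))  # link -> tool cols: tool x=-ly, y=-lz, z=lx
def ori(q,s4=1,s6=1):
    return R.from_euler('z',q[0])*R.from_euler('y',q[1]-q[2])*R.from_euler('x',s4*q[3])*R.from_euler('y',-q[4])*R.from_euler('x',s6*q[5])*M
S=(-1,-1)
def fk(q,k):
    a1,a2,a3,a4,e,h,d=k;b=q[1]-q[2]
    w=[a1+a2*np.sin(q[1])+a3*np.cos(b)+a4*np.sin(b),e,h+a2*np.cos(q[1])-a3*np.sin(b)+a4*np.cos(b)]
    r=ori(q,*S);return R.from_euler('z',q[0]).apply(w)+d*r.as_matrix()[:,2],r
def fit():
    f=lambda k:np.r_[np.concatenate([fk(q,k)[0]-p for q,p,_ in OBS]),1e-3*(k-k0)]
    k0=np.array([0,.35,.35,0,-.16,.3,.25]);return least_squares(f,k0)
E
python3 - <<'E'
from kin import *
import itertools
for s in itertools.product((1,-1),(1,-1)):
    print(s,[round(np.degrees((ori(q,*s).inv()*R.from_quat(r)).magnitude()),2) for q,p,r in OBS])
r=fit();print(np.round(r.x,4),np.round(r.fun*1e3,2))
E
```

```text
(1, 1) [np.float64(29.65), np.float64(19.22), np.float64(18.37), np.float64(26.38), np.float64(13.97)]
(1, -1) [np.float64(0.05), np.float64(164.73), np.float64(161.06), np.float64(14.87), np.float64(0.95)]
(-1, 1) [np.float64(29.63), np.float64(160.52), np.float64(157.99), np.float64(36.16), np.float64(14.57)]
(-1, -1) [np.float64(0.0), np.float64(0.0), np.float64(0.0), np.float64(0.0), np.float64(0.0)]
[ 0.5382 -0.3732  0.3125 -0.3157 -0.0959  1.1411  0.1615] [-6.3050e+01 -3.3980e+01 -2.1730e+01  7.3500e+00 -1.1749e+02 -6.2300e+00
  7.2930e+01 -7.4380e+01 -8.3400e+00 -3.7550e+01  7.5730e+01  1.9040e+01
 -2.9180e+01  7.0850e+01  1.7270e+01  5.4000e-01 -7.2000e-01 -4.0000e-02
 -3.2000e-01  6.0000e-02  8.4000e-01 -9.0000e-02]
```

```bash
python3 - <<'E'
s=open('kin.py').read()
s=s.replace("a1,a2,a3,a4,e,h,d=k;","a1,a2,a3,a4,e,h,d,g=k;").replace("+d*r.as_matrix()[:,2],r","+d*r.as_matrix()[:,2]+g*(R.from_euler('z',q[0])*R.from_euler('y',b)*R.from_euler('x',-q[3])).as_matrix()[:,1],r").replace("-.16,.3,.25])","0,.3,.25,-.16])")
open('kin.py','w').write(s)
from kin import *
r=fit();print(np.round(r.x,4),np.round(r.fun*1e3,2))
E
```

```text
[ 2.000e-04  5.644e-01  4.219e-01 -2.000e-04 -0.000e+00  1.611e-01
  2.814e-01 -1.598e-01] [-0.01 -0.    0.    0.   -0.01  0.02 -0.    0.01 -0.01  0.   -0.01 -0.01
  0.01  0.01  0.01  0.    0.21  0.07 -0.   -0.   -0.14  0.03  0.  ]
```

The model fits to 0.01 mm. Next I'll search IK solutions for the tilted pose.

```bash
cat >> kin.py <<'E'
K=fit().x
LO=np.array([-3.14,-1.21,-1.07,-3.16,-2.99,-3.1])+.015;HI=np.array([3.14,2.06,1.41,2.05,-.16,3.1])-.015
def ik(p,Rt,n=60,seeds=None):
    rng=np.random.default_rng(0);out=[]
    def f(q):
        x,r=fk(q,K);return np.r_[(x-p)*5,(Rt.inv()*r).as_rotvec()]
    for s in (seeds if seeds is not None else rng.uniform(LO,HI,(n,6))):
        r=least_squares(f,np.clip(s,LO+1e-3,HI-1e-3),bounds=(LO,HI))
        if r.cost<1e-6 and not any(np.abs(r.x-o).max()<.05 for o in out): out.append(r.x)
    return out
E
python3 - <<'E'
from h import *; from kin import *
th=2.1199;u=np.array([np.sin(th),-np.cos(th),0]);z=np.array([0,0,1.]);front=np.array([.5382,.3435,0])-.032*u
for deg in (35,40,45,50,55):
  p=np.radians(deg);bx=np.cos(p)*u+np.sin(p)*z; bn=-np.sin(p)*u+np.cos(p)*z
  U=front+u*(-.003/np.sin(p))+z*.045
  for sg in(-1,1):
   for dz in (0,.1):
    for q in ik(U+bn*.028+z*dz,ax(-bn,sg*bx)): print(deg,sg,dz,np.round(q,2))
print('grasp sg=+1');th=2.4115;u=np.array([np.sin(th),-np.cos(th),0])
for zz in(.03,.15,.25):
  for q in ik(np.array([.3865,.2725,zz]),ax([0,0,-1],u)):print(zz,np.round(q,2))
E
```

```text
45 -1 0 [ 0.29  0.41 -0.56 -2.32 -0.25  2.51]
45 1 0 [ 0.29  0.41 -0.56 -2.32 -0.25 -0.63]
50 -1 0 [ 0.2   0.47 -0.7  -2.58 -0.51  2.87]
50 1 0 [ 0.2   0.47 -0.7  -2.58 -0.51 -0.27]
55 -1 0 [ 0.17  0.53 -0.79 -2.66 -0.73  3.  ]
55 -1 0.1 [ 0.3   0.23 -0.56 -2.24 -0.26  2.4 ]
55 1 0 [ 0.17  0.53 -0.79 -2.66 -0.73 -0.14]
55 1 0.1 [ 0.3   0.23 -0.56 -2.24 -0.26 -0.74]
grasp sg=+1
0.03 [ 0.96  0.42 -0.62 -0.   -0.53  3.02]
0.15 [ 0.96  0.23 -0.49 -0.   -0.85  3.02]
0.25 [ 0.96  0.12 -0.35 -0.   -1.1   3.02]
```

```bash
cat > plan1.py <<'E'
from h import *; from kin import *
th=2.1199;u=np.array([np.sin(th),-np.cos(th),0]);z=np.array([0,0,1.]);front=np.array([.5382,.3435,0])-.032*u
p=np.radians(53);bx=np.cos(p)*u+np.sin(p)*z; bn=-np.sin(p)*u+np.cos(p)*z
U=front+u*((.047-.045)/np.tan(p)-.004/np.sin(p))+z*.047
T=U+bn*.0285;RT=ax(-bn,-bx)
# corners in tool frame: board (tip side, z .012...028), body
C=[[x,y,zz] for x in(-.09,.09) for y in(-.033,.033) for zz in(.0125,.0285)]+[[x,y,-.045] for x in(-.0375,.0375) for y in(-.095,.095)]+[[x,y,.025] for x in (-.01,.01) for y in (-.05,.05)]
C=np.array(C)
def low(q):
    x,r=fk(q,K);return (r.apply(C)+x)[:,2].min()
E
python3 - <<'E'
from plan1 import *
qs={}
for dz in(0,.03,.06,.08):
    for q in ik(T+z*dz,RT,30): print(dz,np.round(q,3),round(low(q),3)); qs[dz]=q
g=np.array([.958,.12,-.35,0,-1.1,-.127]);
t=qs[.06]
via=[g,np.array([.9,.0,-.55,-.3,-.6,.17]),np.array([.6,-.05,-.75,-1.4,-.45,1.4]),t]
from scipy.interpolate import PchipInterpolator
f=PchipInterpolator([0,.3,.65,1],np.array(via))
for s in np.linspace(0,1,15): q=f(s);x,r=fk(q,K);print(round(s,2),np.round(q,2),np.round(x,3),round(low(q),3))
E
```

```text
0 [ 0.18   0.493 -0.755 -2.632 -0.632  2.947] 0.009
0.03 [ 0.202  0.401 -0.703 -2.545 -0.505  2.82 ] 0.039
0.06 [ 0.245  0.314 -0.627 -2.401 -0.362  2.621] 0.069
0.08 [ 0.305  0.258 -0.556 -2.229 -0.247  2.393] 0.089
0.0 [ 0.96  0.12 -0.35  0.   -1.1  -0.13] [0.386 0.271 0.249] 0.22
0.07 [ 0.95  0.08 -0.4  -0.02 -0.94 -0.1 ] [0.391 0.285 0.245] 0.209
0.14 [ 0.94  0.05 -0.45 -0.09 -0.8  -0.04] [0.389 0.294 0.239] 0.196
0.21 [ 0.93  0.02 -0.5  -0.18 -0.69  0.04] [0.382 0.297 0.231] 0.18
0.29 [ 0.9   0.   -0.54 -0.28 -0.61  0.15] [0.368 0.292 0.217] 0.162
0.36 [ 0.87 -0.01 -0.59 -0.41 -0.56  0.29] [0.346 0.279 0.196] 0.137
0.43 [ 0.82 -0.03 -0.64 -0.62 -0.53  0.52] [0.312 0.266 0.171] 0.106
0.5 [ 0.75 -0.04 -0.69 -0.88 -0.5   0.8 ] [0.278 0.261 0.152] 0.083
0.57 [ 0.68 -0.05 -0.73 -1.14 -0.47  1.1 ] [0.255 0.269 0.145] 0.075
0.64 [ 0.61 -0.05 -0.75 -1.38 -0.45  1.37] [0.254 0.286 0.152] 0.084
0.71 [ 0.54 -0.03 -0.75 -1.59 -0.43  1.62] [0.273 0.304 0.163] 0.098
0.79 [ 0.47  0.02 -0.74 -1.8  -0.41  1.87] [0.306 0.318 0.165] 0.105
0.86 [ 0.4   0.1  -0.71 -2.   -0.39  2.12] [0.354 0.327 0.159] 0.101
0.93 [ 0.32  0.2  -0.68 -2.2  -0.38  2.37] [0.415 0.326 0.145] 0.089
1.0 [ 0.25  0.31 -0.63 -2.4  -0.36  2.62] [0.489 0.313 0.124] 0.069
```

```bash
python3 - <<'E'
from plan1 import *
f=grab('wrist');W=fcloud(f);P=sel(W,f['image'],(.386,.272),.13,.009,.024);x=rectfit(P[:,:2],.18,.066,P[:,:2].mean(0));print(x)
c=x[0];uu=np.array([np.sin(c[2]),-np.cos(c[2]),0]);rel([c[0],c[1],.0285],ax([0,0,-1],-uu))
from scipy.interpolate import PchipInterpolator
for q in ik(T+z*.06,RT,30): t=q
g=np.array([.958,.12,-.35,0,-1.1,-.127])
via=[g,np.array([.85,.17,-.47,-.4,-.6,.3]),np.array([.6,.26,-.56,-1.4,-.42,1.4]),t]
f=PchipInterpolator([0,.3,.65,1],np.array(via))
for s in np.linspace(0,1,15): q=f(s);x,r=fk(q,K);print(round(s,2),np.round(q,2),np.round(x,3),round(low(q),3))
E
```

```text
(array([0.39133462, 0.2698232 , 2.40164704]), np.float64(-0.0037647329879372136), 11927)
rel mm [  -0.5   -4.9 -135.7] deg [-0.7  1.1 -0.5]
0.0 [ 0.96  0.12 -0.35  0.   -1.1  -0.13] [0.386 0.271 0.249] 0.22
0.07 [ 0.94  0.13 -0.38 -0.06 -0.95 -0.06] [0.393 0.292 0.226] 0.189
0.14 [ 0.92  0.14 -0.41 -0.15 -0.81  0.03] [0.397 0.307 0.205] 0.16
0.21 [ 0.89  0.15 -0.44 -0.25 -0.7   0.14] [0.397 0.315 0.184] 0.132
0.29 [ 0.86  0.17 -0.47 -0.37 -0.61  0.27] [0.393 0.316 0.163] 0.107
0.36 [ 0.82  0.18 -0.49 -0.52 -0.56  0.43] [0.382 0.315 0.142] 0.081
0.43 [ 0.77  0.2  -0.51 -0.71 -0.51  0.64] [0.367 0.316 0.121] 0.056
0.5 [ 0.72  0.22 -0.53 -0.93 -0.47  0.88] [0.354 0.322 0.104] 0.036
0.57 [ 0.67  0.24 -0.54 -1.16 -0.44  1.13] [0.346 0.331 0.094] 0.024
0.64 [ 0.61  0.26 -0.56 -1.38 -0.42  1.38] [0.346 0.34  0.09 ] 0.021
0.71 [ 0.54  0.27 -0.57 -1.58 -0.4   1.61] [0.356 0.347 0.09 ] 0.024
0.79 [ 0.48  0.28 -0.59 -1.79 -0.39  1.86] [0.376 0.35  0.094] 0.032
0.86 [ 0.4   0.3  -0.6  -1.99 -0.37  2.11] [0.406 0.347 0.102] 0.044
0.93 [ 0.33  0.31 -0.62 -2.2  -0.37  2.36] [0.444 0.335 0.111] 0.056
1.0 [ 0.25  0.31 -0.63 -2.4  -0.36  2.62] [0.489 0.313 0.124] 0.069
```

```bash
python3 -m creep '[[-0.5,-4.9,-70,-0.7,1.1,-0.5,0],[-0.5,-4.9,-120,-0.7,1.1,-0.5,0],[-0.5,-4.9,-127,-0.7,1.1,-0.5,0],[-0.5,-4.9,-127,-0.7,1.1,-0.5,0.5],[-0.5,-4.9,-127,-0.7,1.1,-0.5,0.5],[-0.5,-4.9,-127,-0.7,1.1,-0.5,0.5],[-0.5,-4.9,-127,-0.7,1.1,-0.5,0.5],[-0.5,-4.9,-40,-0.7,1.1,-0.5,0.5],[-0.5,-4.9,40,-0.7,1.1,-0.5,0.5],[-0.5,-4.9,95,-0.7,1.1,-0.5,0.5]]' 25
python3 - <<'E'
from plan1 import *
from scipy.interpolate import PchipInterpolator
t=ik(T+z*.06,RT,30)[-1];o=robot.get_obs();g=o['joint_positions'];print(g.round(3),o['position'])
via=[g,np.array([.85,.06,-.47,-.4,-.6,.3]),np.array([.6,.09,-.63,-1.4,-.42,1.4]),t]
f=PchipInterpolator([0,.3,.65,1],np.array(via))
S=np.linspace(0,1,21);x0,r0=o['position'],R.from_quat(o['ee_rot'])
for i,s in enumerate(S[1:]):
    if i==10: x0,r0=fk(f(S[10]),K)
    q=f(s);x,r=fk(q,K);print(np.round(q,2),np.round(x,3),round(low(q),3),'ROW',np.round(1e3*(x-x0)).astype(int).tolist(),np.round(np.degrees((r*r0.inv()).as_rotvec()),1).tolist())
E
```

```text
time: 7.72
position: [0.3869, 0.2656, 0.2155]
ee_rot: [0.932, -0.363, -0.004, 0.009]
force: [0.5, 1.1, -2.4]
grip_width: 0.0657
gripper_force: 25.0
[ 0.947  0.156 -0.396 -0.003 -1.037 -0.118] [0.38693598 0.26559137 0.21552516]
[ 0.94  0.13 -0.4  -0.04 -0.94 -0.08] [0.393 0.281 0.219] 0.184 ROW [6, 16, 4] [6.1, -2.3, 0.4]
[ 0.93  0.11 -0.41 -0.09 -0.86 -0.03] [0.396 0.294 0.223] 0.181 ROW [9, 29, 7] [12.0, -4.2, 0.9]
[ 0.91  0.09 -0.43 -0.16 -0.78  0.04] [0.397 0.304 0.225] 0.177 ROW [10, 38, 9] [17.5, -5.9, 1.4]
[ 0.89  0.07 -0.44 -0.23 -0.71  0.12] [0.397 0.31  0.225] 0.173 ROW [10, 45, 9] [22.3, -7.4, 1.8]
[ 0.87  0.06 -0.45 -0.31 -0.65  0.21] [0.394 0.313 0.221] 0.166 ROW [7, 48, 6] [26.4, -8.5, 2.1]
[ 0.85  0.06 -0.47 -0.4  -0.6   0.3 ] [0.389 0.314 0.214] 0.155 ROW [2, 48, -2] [29.6, -9.2, 2.2]
[ 0.83  0.06 -0.49 -0.5  -0.56  0.41] [0.38  0.312 0.201] 0.14 ROW [-7, 46, -15] [32.3, -9.5, 2.2]
[ 0.8   0.06 -0.52 -0.63 -0.53  0.55] [0.366 0.309 0.185] 0.121 ROW [-21, 43, -31] [35.1, -9.7, 2.0]
[ 0.76  0.07 -0.55 -0.78 -0.5   0.71] [0.349 0.306 0.168] 0.102 ROW [-38, 40, -47] [37.8,
[... 425 characters left out ...]
.1  -0.63 -1.54 -0.41  1.57] [0.329 0.331 0.147] 0.082 ROW [-4, 26, -8] [7.6, -9.5, -7.3]
[ 0.51  0.12 -0.63 -1.69 -0.4   1.74] [0.345 0.338 0.148] 0.086 ROW [12, 33, -6] [7.9, -12.4, -9.9]
[ 0.46  0.15 -0.63 -1.83 -0.38  1.91] [0.366 0.342 0.148] 0.089 ROW [33, 37, -7] [7.3, -15.1, -12.7]
[ 0.41  0.19 -0.63 -1.97 -0.38  2.08] [0.391 0.342 0.145] 0.089 ROW [58, 38, -10] [5.9, -17.6, -15.7]
[ 0.36  0.23 -0.63 -2.11 -0.37  2.26] [0.42  0.338 0.14 ] 0.084 ROW [87, 33, -15] [3.8, -19.7, -18.8]
[ 0.3   0.27 -0.63 -2.26 -0.36  2.44] [0.453 0.329 0.133] 0.077 ROW [120, 24, -22] [1.0, -21.5, -21.9]
[ 0.25  0.31 -0.63 -2.4  -0.36  2.62] [0.489 0.313 0.124] 0.069 ROW [156, 8, -30] [-2.3, -23.0, -25.0]
```

```bash
python3 -m creep '[[6,16,4,6.1,-2.3,0.4,0.5],[9,29,7,12,-4.2,0.9,0.5],[10,38,9,17.5,-5.9,1.4,0.5],[10,45,9,22.3,-7.4,1.8,0.5],[7,48,6,26.4,-8.5,2.1,0.5],[2,48,-2,29.6,-9.2,2.2,0.5],[-7,46,-15,32.3,-9.5,2.2,0.5],[-21,43,-31,35.1,-9.7,2,0.5],[-38,40,-47,37.8,-10.2,1.6,0.5],[-54,39,-61,40.4,-11.4,0.8,0.5]]'
cat > chain.py <<'E'
import sys
from plan1 import *
from scipy.interpolate import PchipInterpolator
def chain(via,n=10):
    o=robot.get_obs();g=o['joint_positions'];V=np.array([g]+via);d=np.r_[0,np.cumsum(np.abs(np.diff(V,axis=0)).max(1))]
    f=PchipInterpolator(d/d[-1],V);x0,r0=o['position'],R.from_quat(o['ee_rot']);print(g.round(2),x0)
    for s in np.linspace(0,1,n+1)[1:]:
        q=f(s);x,r=fk(q,K);print(np.round(q,2),round(low(q),3),'ROW',np.round(1e3*(x-x0)).astype(int).tolist(),np.round(np.degrees((r*r0.inv()).as_rotvec()),1).tolist())
E
python3 - <<'E'
from chain import *
t=ik(T+z*.06,RT,30)[-1]
chain([np.array([.6,.09,-.63,-1.4,-.42,1.4]),t])
E
```

```text
time: 8.98
position: [0.3321, 0.3048, 0.1519]
ee_rot: [0.875, -0.333, -0.038, -0.349]
force: [-0.3, 0.0, -2.0]
grip_width: 0.0657
gripper_force: 25.0
[ 0.72  0.08 -0.58 -0.95 -0.47  0.89] [0.33209878 0.30476192 0.15190316]
[ 0.68  0.08 -0.6  -1.1  -0.45  1.07] 0.077 ROW [-11, 4, -7] [2.6, -1.7, -1.3]
[ 0.64  0.08 -0.62 -1.26 -0.43  1.24] 0.073 ROW [-17, 9, -11] [4.6, -3.8, -3.1]
[ 0.6   0.09 -0.63 -1.41 -0.42  1.41] 0.076 ROW [-13, 18, -9] [6.4, -6.6, -5.1]
[ 0.55  0.1  -0.63 -1.56 -0.41  1.58] 0.083 ROW [-1, 27, -4] [7.6, -9.9, -7.4]
[ 0.51  0.12 -0.63 -1.7  -0.4   1.76] 0.089 ROW [15, 35, -2] [7.9, -12.9, -10.1]
[ 0.46  0.15 -0.63 -1.85 -0.39  1.93] 0.092 ROW [36, 39, -1] [7.4, -15.7, -12.9]
[ 0.41  0.18 -0.63 -1.99 -0.38  2.1 ] 0.092 ROW [61, 39, -3] [6.0, -18.2, -16.0]
[ 0.36  0.22 -0.63 -2.13 -0.37  2.28] 0.088 ROW [90, 34, -8] [3.8, -20.2, -19.0]
[ 0.3   0.27 -0.63 -2.27 -0.36  2.45] 0.08 ROW [122, 24, -16] [1.0, -21.8, -22.0]
[ 0.25  0.31 -0.63 -2.4  -0.36  2.62] 0.069 ROW [156, 8, -28] [-2.5, -23.0, -24.9]
```

Tracking is exact. Second half of the flip:

```bash
python3 -m creep '[[-11,4,-7,2.6,-1.7,-1.3,0.5],[-17,9,-11,4.6,-3.8,-3.1,0.5],[-13,18,-9,6.4,-6.6,-5.1,0.5],[-1,27,-4,7.6,-9.9,-7.4,0.5],[15,35,-2,7.9,-12.9,-10.1,0.5],[36,39,-1,7.4,-15.7,-12.9,0.5],[61,39,-3,6,-18.2,-16,0.5],[90,34,-8,3.8,-20.2,-19,0.5],[122,24,-16,1,-21.8,-22,0.5],[156,8,-28,-2.5,-23,-24.9,0.5]]'
python3 - <<'E'
from chain import *
rel(T+z*.06,RT);rel(T,RT);print(robot.get_obs()['joint_positions'].round(2))
f=grab('wrist','w2.png');W=fcloud(f);P=sel(W,f['image'],(.538,.342),.16,.037,.053);print(rectfit(P[:,:2],.215,.064,P[:,:2].mean(0),th=(1.9,2.3)))
f=grab('scene','s2.png')
E
```

```text
time: 10.22
position: [0.49, 0.3128, 0.1243]
ee_rot: [0.781, -0.437, 0.22, -0.388]
force: [-0.3, 1.0, -0.6]
grip_width: 0.0661
gripper_force: 25.0
rel mm [-1.5  0.3 -0.2] deg [0.2 0.1 0.1]
rel mm [ -1.5   0.3 -60.2] deg [0.2 0.1 0.1]
[ 0.25  0.31 -0.63 -2.4  -0.36  2.63]
(array([0.5285825 , 0.32553465, 2.3       ]), np.float64(0.0003597585361321471), 3668)
```

```bash
python3 -m creep '[[-1.5,0.3,-30,0.2,0.1,0.1,0.5],[-1.5,0.3,-50,0.2,0.1,0.1,0.5],[-1.5,0.3,-58,0.2,0.1,0.1,0.5],[-1.5,0.3,-60,0.2,0.1,0.1,0.5],[-1.5,0.3,-60,0.2,0.1,0.1,0.5]]'
python3 - <<'E'
from h import *
grab('scene','s3.png');i=cv2.imread('pics/s3.png')[110:260,150:350];cv2.imwrite('pics/s3c.png',cv2.resize(i,None,fx=4,fy=4,interpolation=2))
E
```

```text
time: 10.95
position: [0.4885, 0.3142, 0.066]
ee_rot: [0.781, -0.436, 0.218, -0.391]
force: [-0.1, -0.3, -1.2]
grip_width: 0.0656
gripper_force: 25.0
```

View pics/s3c.png

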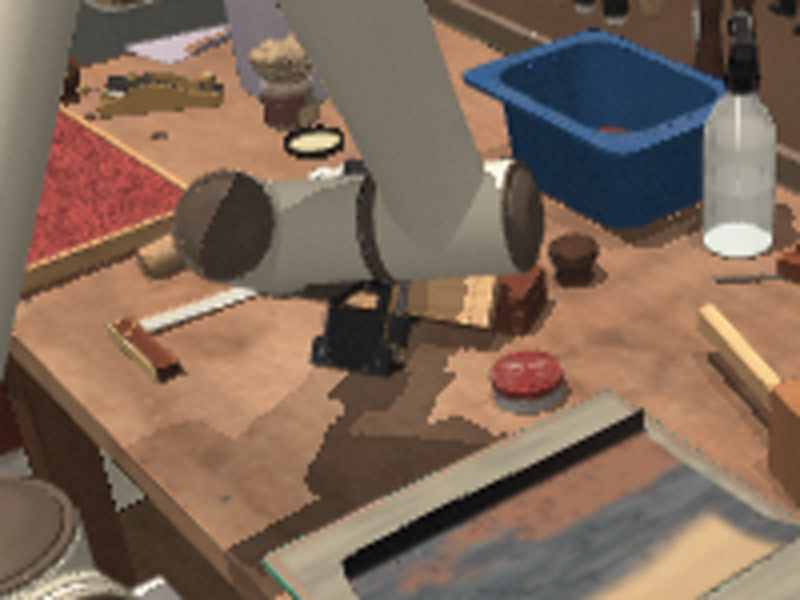

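The stile is held tilted in front of the box (crop 455,295) and the tin is clear at (525,380). I'll release it and back off along the tool axis.

```bash
python3 -m creep '[[0,0,-5,0,0,0,0.5],[0,0,-5,0,0,0,0.15],[0,0,-5,0,0,0,0.12],[0,0,-5,0,0,0,0.12],[-10,-6,4,0,0,0,0.12],[-21,-13,13,0,0,0,0.12],[-41,-25,31,0,0,0,0.1],[-68,-42,55,0,0,0,0.1],[-68,-42,55,0,0,0,0.1]]'
python3 - <<'E'
from chain import *
print(robot.get_obs()['joint_positions'].round(2))
f=grab('wrist','w4.png');W=fcloud(f)
th=2.1199;v=np.array([np.cos(th),np.sin(th)]);c=np.array([.5382,.3435]);d=W[...,:2]-c;a=d@u[:2];b=d@v
for lo in np.arange(-.12,.04,.006):
    m=(abs(b)<.05)&(a>=lo)&(a<lo+.006)&(W[...,2]<.09);print(round(lo*1e3),m.sum(),np.round(1e3*np.nanmedian(W[...,2][m]),1) if m.any() else '',end=' | ')
E
```

```text
time: 12.12
position: [0.4191, 0.2713, 0.1234]
ee_rot: [0.78, -0.436, 0.22, -0.392]
force: [-0.2, 0.6, 0.1]
grip_width: 0.0783
gripper_force: 0.0
[ 0.15  0.23 -0.82 -2.4  -0.48  2.71]
-120 642 -0.1 | -114 607 0.0 | -108 546 -0.1 | -102 500 -0.0 | -96 503 -0.1 | -90 449 -0.1 | -84 481 -0.0 | -78 919 0.6 | -72 1779 14.5 | -66 1361 24.7 | -60 1337 33.7 | -54 1330 42.4 | -48 1341 51.2 | -42 436 55.7 | -36 747 58.0 | -30 5 58.6 | -24 0  | -18 0  | -12 167 44.8 | -6 341 45.2 | 0 331 44.9 | 6 262 45.1 | 12 316 44.9 | 18 230 45.1 | 24 293 44.9 | 30 122 45.1 | 36 0  |
```

View pics/w4.png

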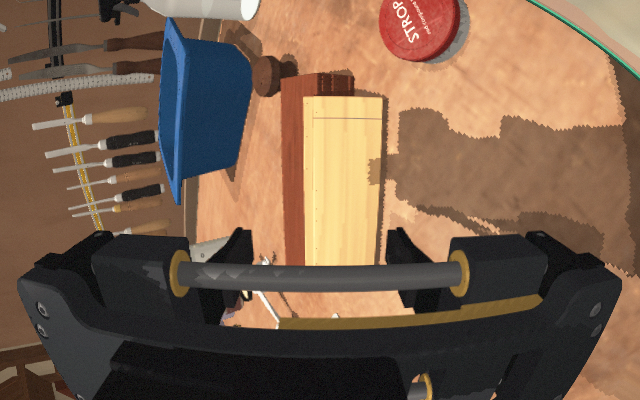

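The wrist view shows the stile leaning on the box at about 55°, rebate line up at the left (312,150) and its foot at (383,150). I'll unwind the wrist and push the foot in with closed fingers to steepen it.

```bash
python3 - <<'E'
from chain import *
v=np.array([np.cos(th),np.sin(th),0]);B=np.array([.5382,.3435,0])
P=B-.125*u+z*.13
q=ik(P,ax([0,0,-1],-v),40);print([x.round(2) for x in q])
t=[x for x in q if abs(x[3])<.5][0]
chain([np.array([.45,.0,-.85,-1.5,-.45,1.9]),np.array([.75,.05,-.7,-.5,-.6,1.2]),t],20)
E
```

```text
[array([ 0.89,  0.32, -0.42, -0.  , -0.83,  1.23])]
[ 0.15  0.23 -0.81 -2.4  -0.48  2.71] [0.42012116 0.27164465 0.12257388]
[ 0.19  0.19 -0.83 -2.28 -0.47  2.59] 0.07 ROW [-38, 7, 2] [0.9, 0.8, 4.0]
[ 0.23  0.14 -0.84 -2.16 -0.46  2.48] 0.071 ROW [-71, 10, 4] [1.4, 1.5, 8.0]
[ 0.27  0.1  -0.84 -2.04 -0.46  2.36] 0.071 ROW [-101, 8, 4] [1.5, 2.2, 11.9]
[ 0.31  0.06 -0.85 -1.92 -0.45  2.25] 0.07 ROW [-126, 3, 3] [1.3, 3.0, 15.7]
[ 0.35  0.03 -0.85 -1.8  -0.45  2.15] 0.068 ROW [-146, -5, 0] [0.6, 4.0, 19.5]
[ 0.39  0.01 -0.85 -1.68 -0.45  2.05] 0.063 ROW [-163, -15, -5] [-0.6, 5.2, 23.1]
[ 0.43  0.   -0.85 -1.56 -0.45  1.95] 0.057 ROW [-176, -26, -11] [-2.2, 6.8, 26.7]
[ 0.47  0.   -0.85 -1.44 -0.45  1.85] 0.05 ROW [-185, -39, -19] [-4.2, 8.7, 30.1]
[ 0.51  0.   -0.84 -1.32 -0.46  1.75] 0.045 ROW [-188, -51, -25] [-6.1, 10.8, 33.1]
[ 0.54  0.   -0.83 -1.2  -0.47  1.63] 0.043 ROW [-188, -61, -28] [-7.9, 12.9, 35.8]
[ 0.58  0.01 -0.82 -1.08 -0.48  1.52] 0.044 ROW [-182, -68, -28] [-9.9, 14.8, 38.3]
[ 0.62  0.01 -0.8  -0.96 -0.5   1.42] 0.046 ROW [-174, -74, -27] [-12.4, 16.4, 41.0]
[ 0.65  0.02 -0.78 -0.84 -0.52  1.33] 0.051 ROW [-162, -77, -23] [-15.4, 17.5, 44.0]
[ 0.69  0.03 -0.75 -0.72 -0.55  1.26] 0.059 ROW [-147, -78, -17] [-19.2, 17.7, 47.5]
[ 0.72  0.04 -0.72 -0.6  -0.58  1.21] 0.069 ROW [-129, -76, -10] [-23.9, 17.0, 51.9]
[ 0.76  0.05 -0.69 -0.48 -0.6   1.2 ] 0.081 ROW [-110, -72, 0] [-29.4, 15.1, 57.4]
[ 0.79  0.09 -0.65 -0.36 -0.65  1.2 ] 0.089 ROW [-85, -62, 7] [-35.5, 13.8, 63.6]
[ 0.82  0.15 -0.58 -0.24 -0.7   1.2 ] 0.093 ROW [-56, -44, 10] [-42.2, 13.4, 69.9]
[ 0.86  0.23 -0.51 -0.12 -0.76  1.21] 0.097 ROW [-23, -20, 9] [-49.4, 13.6, 76.4]
[ 0.89  0.32 -0.42  0.   -0.83  1.23] 0.102 ROW [11, 7, 7] [-57.2, 13.7, 82.8]
```

```bash
python3 - <<'E'
from chain import *
v=np.array([np.cos(th),np.sin(th),0]);B=np.array([.5382,.3435,0])
P=B-.125*u+z*.13
t=[x for x in ik(P,ax([0,0,-1],-v),40) if abs(x[3])<.5][0]
chain([np.array([.4,.1,-.7,-1.6,-.45,2.0]),np.array([.75,.12,-.6,-.5,-.6,1.2]),t],20)
E
```

```text
[ 0.15  0.23 -0.81 -2.4  -0.48  2.71] [0.42012116 0.27164465 0.12257388]
[ 0.19  0.2  -0.79 -2.28 -0.47  2.6 ] 0.072 ROW [-19, 9, 5] [0.8, -0.1, 3.9]
[ 0.22  0.18 -0.78 -2.16 -0.46  2.48] 0.076 ROW [-36, 14, 9] [1.3, -0.1, 7.8]
[ 0.26  0.15 -0.76 -2.04 -0.46  2.38] 0.079 ROW [-51, 17, 12] [1.4, 0.0, 11.6]
[ 0.3   0.13 -0.74 -1.92 -0.45  2.27] 0.08 ROW [-64, 17, 13] [1.1, 0.3, 15.4]
[ 0.34  0.11 -0.72 -1.8  -0.45  2.17] 0.08 ROW [-74, 14, 13] [0.5, 0.8, 19.1]
[ 0.37  0.1  -0.71 -1.68 -0.45  2.07] 0.078 ROW [-83, 10, 10] [-0.6, 1.7, 22.8]
[ 0.41  0.1  -0.7  -1.56 -0.45  1.97] 0.073 ROW [-89, 5, 5] [-2.1, 3.0, 26.3]
[ 0.45  0.1  -0.68 -1.44 -0.45  1.86] 0.068 ROW [-95, -1, 0] [-3.6, 4.8, 29.5]
[ 0.49  0.1  -0.67 -1.32 -0.46  1.75] 0.065 ROW [-99, -7, -5] [-5.0, 7.0, 32.4]
[ 0.53  0.1  -0.67 -1.2  -0.47  1.63] 0.062 ROW [-102, -14, -8] [-6.6, 9.3, 35.0]
[ 0.57  0.1  -0.66 -1.08 -0.49  1.52] 0.061 ROW [-103, -20, -10] [-8.6, 11.6, 37.7]
[ 0.61  0.11 -0.65 -0.96 -0.51  1.41] 0.062 ROW [-102, -25, -11] [-11.2, 13.6, 40.4]
[ 0.65  0.11 -0.64 -0.84 -0.53  1.32] 0.064 ROW [-98, -30, -10] [-14.4, 15.0, 43.6]
[ 0.68  0.11 -0.63 -0.72 -0.55  1.26] 0.069 ROW [-91, -33, -7] [-18.5, 15.6, 47.2]
[ 0.72  0.12 -0.61 -0.6  -0.58  1.21] 0.076 ROW [-82, -35, -1] [-23.3, 15.1, 51.7]
[ 0.76  0.12 -0.6  -0.48 -0.6   1.2 ] 0.086 ROW [-69, -34, 6] [-28.9, 13.5, 57.2]
[ 0.79  0.15 -0.57 -0.36 -0.64  1.2 ] 0.091 ROW [-53, -29, 11] [-35.2, 12.3, 63.3]
[ 0.82  0.19 -0.53 -0.24 -0.7   1.2 ] 0.093 ROW [-34, -19, 11] [-42.0, 12.4, 69.7]
[ 0.86  0.26 -0.48 -0.12 -0.76  1.21] 0.096 ROW [-12, -7, 9] [-49.4, 13.1, 76.2]
[ 0.89  0.32 -0.42  0.   -0.83  1.23] 0.102 ROW [11, 7, 7] [-57.2, 13.7, 82.8]
```

```bash
python3 -m creep '[[-19,9,5,0.8,-0.1,3.9,0.1],[-36,14,9,1.3,-0.1,7.8,0.1],[-51,17,12,1.4,0,11.6,0.3],[-64,17,13,1.1,0.3,15.4,0.5],[-74,14,13,0.5,0.8,19.1,0.8],[-83,10,10,-0.6,1.7,22.8,1],[-89,5,5,-2.1,3,26.3,1],[-95,-1,0,-3.6,4.8,29.5,1],[-99,-7,-5,-5,7,32.4,1],[-102,-14,-8,-6.6,9.3,35,1]]'
python3 - <<'E'
from chain import *
v=np.array([np.cos(th),np.sin(th),0]);B=np.array([.5382,.3435,0])
P=B-.125*u+z*.13
t=[x for x in ik(P,ax([0,0,-1],-v),40) if abs(x[3])<.5][0]
chain([np.array([.75,.12,-.6,-.5,-.6,1.2]),t],10)
E
```

```text
time: 13.42
position: [0.3177, 0.2578, 0.1113]
ee_rot: [0.912, -0.199, 0.05, -0.356]
force: [0.0, -0.7, -2.0]
grip_width: 0.0062
gripper_force: 0.0
[ 0.53  0.11 -0.67 -1.2  -0.47  1.63] [0.31774452 0.25777084 0.11131858]
[ 0.57  0.11 -0.66 -1.08 -0.48  1.51] 0.056 ROW [-2, -8, -3] [-2.6, 1.7, 2.3]
[ 0.61  0.11 -0.66 -0.96 -0.5   1.41] 0.057 ROW [0, -14, -4] [-5.4, 2.8, 5.1]
[ 0.65  0.11 -0.65 -0.84 -0.52  1.32] 0.061 ROW [5, -18, -2] [-8.4, 3.3, 8.5]
[ 0.68  0.11 -0.63 -0.72 -0.54  1.25] 0.067 ROW [12, -20, 3] [-11.9, 2.8, 12.7]
[ 0.72  0.12 -0.61 -0.6  -0.57  1.21] 0.076 ROW [21, -21, 9] [-15.7, 1.4, 17.9]
[ 0.76  0.12 -0.6  -0.48 -0.61  1.2 ] 0.086 ROW [33, -20, 18] [-20.0, -1.1, 24.2]
[ 0.79  0.14 -0.57 -0.36 -0.65  1.2 ] 0.091 ROW [49, -15, 23] [-24.9, -3.3, 31.2]
[ 0.82  0.19 -0.53 -0.24 -0.7   1.2 ] 0.094 ROW [68, -6, 23] [-30.5, -4.5, 38.4]
[ 0.86  0.25 -0.48 -0.12 -0.76  1.21] 0.097 ROW [90, 6, 21] [-36.7, -5.2, 45.8]
[ 0.89  0.32 -0.42  0.   -0.83  1.23] 0.102 ROW [114, 20, 19] [-43.3, -5.9, 53.5]
```

```bash
python3 -m creep '[[-2,-8,-3,-2.6,1.7,2.3,1],[0,-14,-4,-5.4,2.8,5.1,1],[5,-18,-2,-8.4,3.3,8.5,1],[12,-20,3,-11.9,2.8,12.7,1],[21,-21,9,-15.7,1.4,17.9,1],[33,-20,18,-20,-1.1,24.2,1],[49,-15,23,-24.9,-3.3,31.2,1],[68,-6,23,-30.5,-4.5,38.4,1],[90,6,21,-36.7,-5.2,45.8,1],[114,20,19,-43.3,-5.9,53.5,1]]'
cat > lean.py <<'E'
from chain import *
v=np.array([np.cos(th),np.sin(th),0]);B=np.array([.5382,.3435,0])
def look(fn=None):
    f=grab('wrist',fn);W=fcloud(f);P=sel(W,f['image'],B[:2],.16,.041,.049);
    d=W-B;a=d@u;b=d@v;h=W[...,2]
    # lower left part of board: front face points
    for nm,lo,hi in(('-v',-.088,-.03),('mid',-.03,.03),('+v',.03,.088)):
        m=(b>lo)&(b<hi)&(h>.008)&(h<.046)&(a<-.038)&(a>-.11);
        if m.sum()>20:
            k=np.polyfit(h[m],a[m],1);s=(b>lo)&(b<hi)&(a<-.02)&(a>-.11)&(h<.08)
            print(nm,m.sum(),'lean deg',round(np.degrees(np.arctan2(1,k[0])),1),'face foot a mm',round(k[1]*1e3,1),'top z',np.round(np.nanpercentile(h[s],[98,99.5])*1e3,1))
    m=(h>.005)&(h<.08)&(a>-.11)&(a<-.036)&(abs(b)<.13);print('b range',np.round(np.percentile(b[m],[.3,99.7])*1e3,1))
    m=(h>.042)&(h<.048)&(a>-.01);
    if m.sum()>50: print('box far edge a',np.nanpercentile(a[m],99),'b',np.nanpercentile(b[m],[1,99]))
E
python3 - <<'E'
from lean import *
look();o=robot.get_obs();print(o['joint_positions'].round(2));rel(B-.115*u+z*.037,ax([0,0,-1],-v));rel(B-.062*u+z*.037,ax([0,0,-1],-v))
E
```

```text
time: 14.68
position: [0.4326, 0.2778, 0.1303]
ee_rot: [0.962, 0.274, -0.001, 0.0]
force: [0.3, -0.4, -0.4]
grip_width: 0.0006
gripper_force: 0.0
-v 1931 lean deg 55.6 face foot a mm -80.0 top z [59.8 60.6]
mid 2243 lean deg 55.7 face foot a mm -80.0 top z [60.1 60.7]
+v 2063 lean deg 55.7 face foot a mm -80.1 top z [59.9 60.7]
b range [-128.8   93.6]
box far edge a 0.03298604594192115 b [-0.10396528  0.10537911]
[ 0.89  0.33 -0.41  0.01 -0.83  1.24]
rel mm [  4.3   1.9 -92.8] deg [ 0.2  0.2 -0.7]
rel mm [ 49.5  29.5 -92.8] deg [ 0.2  0.2 -0.7]
```

The lean is an even 55.6°. Now I'll push the foot towards the box.

```bash
python3 -m creep '[[4.3,1.9,-50,2.8,-4.1,-0.7,1],[4.3,1.9,-95,2.8,-4.1,-0.7,1],[4.3,1.9,-101,2.8,-4.1,-0.7,1],[13,7.1,-101,2.8,-4.1,-0.7,1],[20,11.5,-101,2.8,-4.1,-0.7,1],[26,15.2,-101,2.8,-4.1,-0.7,1],[32,19,-101,2.8,-4.1,-0.7,1],[37,22,-101,2.8,-4.1,-0.7,1],[41.8,24.9,-101,2.8,-4.1,-0.7,1],[41.8,24.9,-101,2.8,-4.1,-0.7,1]]'
python3 - <<'E'
from lean import *
o=robot.get_obs();print((o['position']-B)@u,(o['position']-B)@v)
look()
E
```

```text
time: 15.98
position: [0.4744, 0.3028, 0.03]
ee_rot: [0.963, 0.266, 0.042, -0.016]
force: [0.4, -0.5, -1.5]
grip_width: 0.0004
gripper_force: 0.2
-0.07566894096858398 -0.0013794731495517124
-v 802 lean deg 67.8 face foot a mm -65.6 top z [78.1 79.5]
mid 2117 lean deg 77.5 face foot a mm -65.9 top z [65.2 65.8]
+v 801 lean deg 67.8 face foot a mm -65.7 top z [77.  79.5]
b range [-117.9   92.6]
box far edge a 0.03314679144499225 b [-0.10294767  0.10414158]
```

```bash
python3 -m creep '[[3.4,2.1,0,0,0,0,1],[6.8,4.2,0,0,0,0,1],[7.5,4.6,0,0,0,0,1],[7.5,4.6,0,0,0,0,1],[-14,-9,0,0,0,0,1],[-30,-19,30,0,0,0,1],[-34,-22,90,-2.6,4.3,0,0.5],[-34,-22,110,-2.6,4.3,0,0],[-34,-22,110,-2.6,4.3,0,0]]'
python3 - <<'E'
from lean import *
o=robot.get_obs();print((o['position']-B)@u,(o['position']-B)@v,o['position'])
look('w5.png')
E
```

```text
time: 17.15
position: [0.4414, 0.282, 0.1426]
ee_rot: [0.964, 0.266, 0.003, -0.006]
force: [0.1, -0.4, -1.3]
grip_width: 0.0224
gripper_force: 0.0
-0.11468641469784961 -0.0018788243244440327 [0.44135393 0.28203991 0.14260363]
-v 288 lean deg 95.1 face foot a mm -39.2 top z [67.4 67.8]
mid 321 lean deg 94.7 face foot a mm -39.3 top z [67.4 67.9]
+v 311 lean deg 95.0 face foot a mm -39.3 top z [67.4 67.8]
b range [-129.2   93.1]
box far edge a 0.03321392937418368 b [-0.1039102   0.10534352]
```

View pics/w5.png

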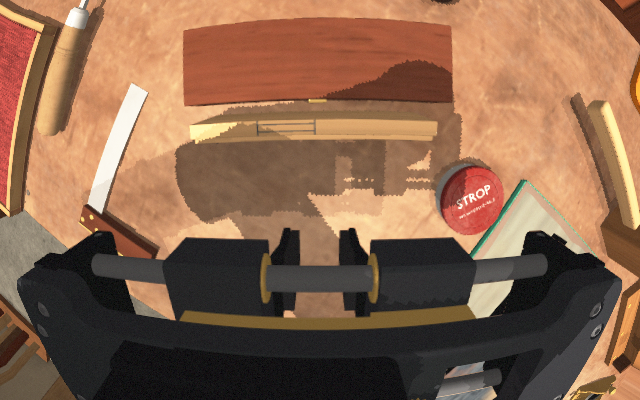

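The stile now leans steeply (top edge at (315,130), z about 68). I'll profile its upper part for the top grasp.

```bash
python3 - <<'E'
from lean import *
f=grab('wrist');W=fcloud(f);d=W-B;a=d@u;b=d@v;h=W[...,2]
for lo in np.arange(-.06,-.01,.002):
    m=(abs(b)<.08)&(a>=lo)&(a<lo+.002)&(h<.08)&(h>-.01);print(round(lo*1e3),m.sum(),np.round(1e3*np.nanpercentile(h[m],[5,50,95])) if m.sum() else '',end=' | ')
m=(h>.05)&(h<.08)&(a>-.07)&(a<0);print('b',np.percentile(b[m],[.5,99.5]))
for s in(-1,1):
    mm=m&(b*s>.04);print(s,np.median(a[mm]))
E
```

```text
-60 572 [57. 58. 59.] | -58 400 [57. 65. 67.] | -56 630 [65. 66. 67.] | -54 659 [65. 66. 68.] | -52 644 [66. 67. 68.] | -50 650 [66. 67. 68.] | -48 655 [66. 67. 68.] | -46 715 [49. 59. 66.] | -44 590 [29. 40. 49.] | -42 491 [ 7. 18. 28.] | -40 385 [-1.  0.  7.] | -38 368 [-1. -0.  1.] | -36 395 [-1. -0.  1.] | -34 420 [-1. -0. 38.] | -32 571 [-1.  1. 43.] | -30 724 [ 6. 44. 46.] | -28 528 [44. 45. 46.] | -26 555 [44. 45. 46.] | -24 539 [44. 45. 46.] | -22 531 [44. 45. 46.] | -20 553 [44. 45. 46.] | -18 522 [44. 45. 46.] | -16 537 [44. 45. 46.] | -14 552 [44. 45. 46.] | -12 525 [44. 45. 46.] | b [-0.33041158  0.09290199]
-1 -0.04987964770072806
1 -0.051858115739611514
```

```bash
cat >> lean.py <<'E'
def back():
    f=grab('wrist');W=fcloud(f);d=W-B;a=d@u;b=d@v;h=W[...,2]
    m=(abs(b)<.08)&(a>-.075)&(a<-.03)&(h>.012)&(h<.055)
    k=np.polyfit(h[m],a[m],1);r=np.abs(np.polyval(k,h[m])-a[m])<.003;k=np.polyfit(h[m][r],a[m][r],1)
    s=(abs(b)<.08)&(a>-.08)&(a<-.034)&(h>.06)&(h<.08);print('t',robot.get_obs()['time'],'tilt to robot',np.degrees(np.arctan(-k[0])),'back foot',k[1],'top a',np.percentile(a[s],[1,99]),'z',np.percentile(h[s],[50,99]))
E
python3 - <<'E'
from lean import *
back()
E
python3 -m creep '[[0,0,0,0,0,0,0]]' | head -1
python3 - <<'E'
from lean import *
back();back()
E
```

```text
t 17.3 tilt to robot -1.5741708649892143 back foot -0.03448188197060784 top a [-0.05204217 -0.04089088] z [0.06605502 0.06763909]
time: 17.42
t 17.475 tilt to robot 4.41034820515633 back foot -0.02870958737435838 top a [-0.05087127 -0.03998875] z [0.06592914 0.06756839]
t 17.525 tilt to robot 4.615679814230669 back foot -0.039258906022500074 top a [-0.05541035 -0.04411324] z [0.06642104 0.06814752]
```

```bash
python3 -m creep '[[0,0,0,0,0,0,0],[0,0,0,0,0,0,0],[0,0,0,0,0,0,0],[0,0,0,0,0,0,0]]' | head -2
python3 - <<'E'
from lean import *
back();back();back()
f=grab('wrist','w6.png');W=fcloud(f);d=W-B;a=d@u;b=d@v;h=W[...,2]
for lo in np.arange(-.064,-.02,.002):
    m=(abs(b)<.08)&(a>=lo)&(a<lo+.002)&(h<.08)&(h>-.01);print(round(lo*1e3),m.sum(),np.round(1e3*np.nanpercentile(h[m],[5,50,95])) if m.sum() else '',end=' | ')
E
```

```text
time: 18.02
position: [0.4401, 0.2807, 0.1402]
t 18.075 tilt to robot 1.4525566133137489 back foot -0.0298450899582671 top a [-0.05024125 -0.03922056] z [0.06586393 0.06743567]
t 18.125 tilt to robot 1.5404046685644914 back foot -0.029800025430210382 top a [-0.04693607 -0.03576451] z [0.06603917 0.0676647 ]
t 18.175 tilt to robot 1.379515020193442 back foot -0.029880900067584926 top a [-0.04947765 -0.03845036] z [0.06591508 0.06746955]
-64 232 [-1. -0.  1.] | -62 0  | -60 14 [56. 57. 58.] | -58 566 [57. 58. 59.] | -56 598 [57. 58. 59.] | -54 484 [58. 66. 67.] | -52 645 [65. 66. 67.] | -50 652 [65. 66. 67.] | -48 651 [65. 66. 68.] | -46 656 [65. 66. 68.] | -44 678 [57. 66. 67.] | -42 569 [12. 38. 56.] | -40 395 [-1.  0. 17.] | -38 381 [-1. -0.  1.] | -36 375 [-1. -0.  1.] | -34 437 [-1.  0. 38.] | -32 553 [-1.  1. 44.] | -30 749 [ 5. 44. 46.] | -28 539 [44. 45. 46.] | -26 561 [44. 45. 46.] | -24 530 [44. 45. 46.] | -22 546 [44. 45. 46.] |
```

The stile is standing upright on its plain edge near a = -50 mm, rebate up and still rocking slightly, so I can grasp it straight from above. First I'll check IK for the grasp and the block, using refined block estimates.

```bash
python3 - <<'E'
from lean import *
back()
for sg in(1,-1):
    for zz in(.074,.25):
        print(sg,zz,[x.round(2).tolist() for x in ik(B-.050*u+.033*v+z*zz,ax(-z,sg*u),30)])
    bx=np.array([np.cos(np.radians(-38.3)),np.sin(np.radians(-38.3)),0]);by=np.array([-bx[1],bx[0],0])
    O=np.array([.53,-.40,0])
    for zz in (.095,.25):print('blk',sg,[x.round(2).tolist() for x in ik(O-.008*bx+.03*by+z*zz,ax(-z,sg*bx),30)])
rel(B-.050*u+.033*v+z*.074,ax(-z,-u));rel(B-.050*u+.033*v+z*.074,ax(-z,u))
E
```

```text
t 18.275 tilt to robot 1.41850537946623 back foot -0.029868157758922632 top a [-0.04984664 -0.03907922] z [0.06584729 0.06747335]
1 0.074 [[0.9, 0.5, -0.29, 0.0, -0.78, 2.79]]
1 0.25 [[0.9, 0.32, -0.08, 0.0, -1.17, 2.79]]
blk 1 [[-0.36, 0.57, -0.09, 0.0, -0.91, 2.83]]
blk 1 [[-0.36, 0.44, 0.1, 0.0, -1.23, 2.83]]
-1 0.074 [[0.9, 0.5, -0.29, -0.0, -0.78, -0.35]]
-1 0.25 [[0.9, 0.32, -0.08, 0.0, -1.17, -0.35]]
blk -1 [[-0.36, 0.57, -0.09, 0.0, -0.91, -0.31]]
blk -1 [[-0.36, 0.44, 0.1, 0.0, -1.23, -0.31]]
rel mm [ 38.2  64.8 -66.3] deg [ -0.4   0.2 -89.4]
rel mm [ 38.2  64.8 -66.3] deg [-0.2 -0.4 90.6]
```

```bash
python3 -m creep '[[20,35,15,0,0,-10,0],[39,65.5,15,0,0,-20,0],[39,65.5,15,0,0,-30,0],[39,65.5,15,0,0,-40,0],[39,65.5,15,0,0,-50,0],[39,65.5,15,0,0,-60,0],[39,65.5,15,0,0,-70,0],[39,65.5,10,-0.4,0.2,-80,0],[39,65.5,0,-0.4,0.2,-89.4,0],[39,65.5,0,-0.4,0.2,-89.4,0]]'
python3 - <<'E'
from lean import *
f=grab('wrist');W=fcloud(f);d=W-B;a=d@u;b=d@v;h=W[...,2]
m=(h>.061)&(h<.075)&(a>-.08)&(a<-.02);print('b',np.percentile(b[m],[1,50,99]),'a',np.percentile(a[m],[1,50,99]),np.median(h[m]));k=np.polyfit(b[m],a[m],1);print('skew deg',np.degrees(np.arctan(k[0])),'center a at b=.033',np.polyval(k,.033))
m=(h>.052)&(h<.0605)&(a>-.08)&(a<-.02);print('rebate a',np.percentile(a[m],[2,50,98]))
rel(B-.049*u+.033*v+z*.074,ax(-z,-u))
E
```

```text
time: 19.52
position: [0.4787, 0.3458, 0.1394]
ee_rot: [0.873, -0.488, -0.0, 0.001]
force: [0.1, -0.4, 0.4]
grip_width: 0.0871
gripper_force: 0.0
b [-0.08368812 -0.01254609  0.0729268 ] a [-0.04927975 -0.04398861 -0.03871279] 0.06588844193097924
skew deg -0.13313195645539247 center a at b=.033 -0.044039460325807356
rebate a [-0.05472645 -0.05215664 -0.04932885]
rel mm [  0.2   0.  -66. ] deg [ 0.   0.  -0.1]
```

```bash
python3 -m creep '[[2.2,1.2,-40,0,0,-0.1,0],[2.2,1.2,-63,0,0,-0.1,0],[2.2,1.2,-66,0,0,-0.1,0],[2.2,1.2,-66,0,0,-0.1,0.4],[2.2,1.2,-66,0,0,-0.1,0.75],[2.2,1.2,-66,0,0,-0.1,0.95],[2.2,1.2,-66,0,0,-0.1,0.95],[2.2,1.2,-66,0,0,-0.1,0.95]]' 30
python3 - <<'E'
from lean import *
o=robot.get_obs();print((o['position']-B)@u,(o['position']-B)@v)
for n in('scene','top'):
    f=grab(n);W=cloud(f);np.savez(n+'b.npz',W=W,im=f['image'])
E
```

```text
time: 20.58
position: [0.4813, 0.3474, 0.0744]
ee_rot: [0.872, -0.49, 0.0, -0.001]
force: [0.2, -0.2, 0.2]
grip_width: 0.0451
gripper_force: 0.0
-0.04645317769492668 0.03303957592301277
```

```bash
python3 -m creep '[[0,0,0,0,0,0,0.95],[0,0,0,0,0,0,0.95],[0,0,0,0,0,0,0.95],[0,0,15,0,0,0,0.95],[0,0,60,0,0,0,0.95],[0,0,120,0,0,0,0.95],[0,-40,145,0,0,0,0.95],[0,-100,145,0,0,-8,0.95],[0,-160,145,0,0,-17,0.95],[0,-220,145,0,0,-26,0.95]]' 30
python3 -m creep '[[0,-60,0,0,0,-9,0.95],[0,-120,0,0,0,-18,0.95],[0,-180,0,0,0,-27,0.95],[0,-240,0,0,0,-36,0.95],[0,-300,0,0,0,-43,0.95],[0,-360,0,0,0,-43,0.95],[0,-390,0,0,0,-43,0.95],[0,-390,0,0,0,-43,0.95],[0,-390,0,0,0,-43,0.95]]'
python3 - <<'E'
from h import *
o=robot.get_obs();print(o['position'],o['joint_positions'].round(2),R.from_quat(o['ee_rot']).as_matrix().round(3).tolist())
f=grab('wrist','w7.png');W=fcloud(f);np.savez('w7.npz',W=W,im=f['image'])
E
```

```text
time: 21.92
position: [0.4808, 0.1256, 0.2202]
ee_rot: [0.738, -0.675, 0.0, -0.001]
force: [1.0, -0.1, -1.7]
grip_width: 0.0156
gripper_force: 30.0
time: 23.05
position: [0.481, -0.2622, 0.2195]
ee_rot: [-0.441, 0.898, -0.0, 0.0]
force: [-0.1, 0.4, -2.6]
grip_width: 0.0158
gripper_force: 30.0
[ 0.48100167 -0.26224158  0.21951077] [-0.2   0.28 -0.23  0.   -1.07 -0.45] [[-0.611, -0.791, 0.001], [-0.791, 0.611, -0.0], [-0.0, -0.001, -1.0]]
```

View pics/w7.png

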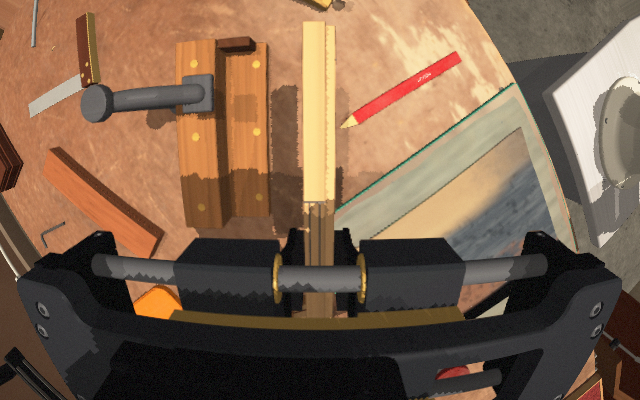

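The wrist view shows the block at (220,130), the stop at (237,44) and the holdfast head at (97,103) with its pad at (200,92). The stile is held at (318,110), rebate on the robot side. I'll fit the block and the held stile.

```bash
cat > blk.py <<'E'
from h import *
def fitblk(W,verbose=True):
    O0=np.array([.527,-.366]);t0=np.radians(-38.3)
    P=W.reshape(-1,3);P=P[np.isfinite(P[:,0])];P=P[np.hypot(*(P[:,:2]-O0).T)<.17]
    F=P[(P[:,2]>.054)&(P[:,2]<.062)];L=P[(P[:,2]>.014)&(P[:,2]<.022)];S=P[(P[:,2]>.049)&(P[:,2]<.0545)]
    def cost(p):
        def loc(Q):
            c,s=np.cos(p[2]),np.sin(p[2]);d=Q[:,:2]-p[:2];return d@[c,s],d@[-s,c]
        def box(Q,x0,x1,y0,y1):
            x,y=loc(Q);o=np.maximum(np.maximum(x0-x,x-x1),np.maximum(y0-y,y-y1));return np.mean(np.clip(o,-.003,.01))
        return box(F,0,.045,-.1,.1)+box(L,-.045,0,-.1,.1)
    r=differential_evolution(cost,[(O0[0]-.03,O0[0]+.03),(O0[1]-.03,O0[1]+.03),(t0-.15,t0+.15)],seed=1,tol=1e-9,popsize=25)
    p=r.x
    def loc(Q):
        c,s=np.cos(p[2]),np.sin(p[2]);d=Q[:,:2]-p[:2];return np.c_[d@[c,s],d@[-s,c],Q[:,2]]
    if verbose:
        print('block O',p[:2].round(4),'deg',np.degrees(p[2]).round(2),'cost',r.fun,len(F),len(L))
        A=loc(P)
        m=(A[:,2]>.03)&(A[:,2]<.055)&(A[:,1]>-.09+.002)&(A[:,1]<.07)&(abs(A[:,0])<.012);print('fence face x med',np.median(A[m,0]) if m.any() else None,m.sum())
        m=(A[:,2]>.024)&(A[:,2]<.048)&(A[:,0]>-.032)&(A[:,0]<-.004)&(abs(A[:,1]+.09)<.008);print('stop face y',np.median(A[m,1]) if m.any() else None,m.sum())
        m=(A[:,2]>.024)&(A[:,2]<.056)&(A[:,0]>-.04)&(A[:,0]<-.001)&(A[:,1]<-.08);print('stop top pts y',np.percentile(A[m,1],[2,98]) if m.any() else None,m.sum())
        m=(A[:,2]>.14)&(A[:,2]<.18)&(np.hypot(A[:,0]-.066,A[:,1]+.04)<.025);print('hf head',np.median(A[m],0).round(4),m.sum(),(A[m][:,:2].min(0)+A[m][:,:2].max(0))/2)
    return p,loc
E
python3 - <<'E'
from blk import *
e=np.load('w7.npz');W=e['W'];p,loc=fitblk(W)
o=robot.get_obs();Q=W.reshape(-1,3);Q=Q[np.isfinite(Q[:,0])]
Rt=R.from_quat(o['ee_rot']);t=Rt.inv().apply(Q-o['position'])
m=(abs(t[:,1])<.02)&(abs(t[:,0])<.16)&(t[:,2]>-.0)&(t[:,2]<.025)&(t[:,0]>.02)
T=t[m];print('stile in tool: x',np.percentile(T[:,0],[1,99,99.8]),'y',np.percentile(T[:,1],[1,99]),'z hist',np.percentile(T[:,2],[2,50,98]),m.sum())
a=T[T[:,2]<np.percentile(T[:,2],50)+.002]
print('top slope z/x',np.polyfit(a[:,0],a[:,2],1),'yaw',np.polyfit(a[:,0],a[:,1],1))
print('tool yaw y axis deg',np.degrees(np.arctan2(*(-Rt.as_matrix()[:2,1])[::-1])))
E
```

```text
block O [ 0.5294 -0.3655] deg -38.24 cost -0.005356983390514453 6182 6722
fence face x med 0.0007991754642243439 1068
stop face y -0.0902111297927953 106
stop top pts y [-0.09923875 -0.08966945] 466
hf head [ 0.0592 -0.0398  0.1639] 1289 [ 0.06097375 -0.04008731]
stile in tool: x [0.02119521 0.11883323 0.11968293] y [-0.00681138  0.00880322] z hist [0.00718254 0.00878708 0.01748357] 6525
top slope z/x [0.00271197 0.00825383] yaw [-0.00281297 -0.00129725]
tool yaw y axis deg -37.63251429891645
```

```bash
cat >> blk.py <<'E'
def BF(p):
    bx=np.array([np.cos(p[2]),np.sin(p[2]),0]);by=np.array([-bx[1],bx[0],0]);return np.r_[p[:2],0],bx,by
BP=np.array([.5300,-.3660,np.radians(-38.24)])  # +0.8 mm along bx
E
python3 - <<'E'
from blk import *
O,bx,by=BF(BP);Rt=ax([0,0,-1],-bx)*R.identity();Rt=R.from_euler('z',-.16,degrees=True)*Rt
for x,y,z in((-.06,.036,.2),(-.06,.036,.105),(-.016,.036,.105),(-.010,.033,.0935),(-.0075,.0297,.0925)):rel(O+x*bx+y*by+[0,0,z],Rt)
print(bx,by)
E
```

```text
rel mm [ 24.  -38.7 -19.5] deg [ 0.   0.  -0.8]
rel mm [  24.   -38.7 -114.5] deg [ 0.   0.  -0.8]
rel mm [  58.6  -65.9 -114.5] deg [ 0.   0.  -0.8]
rel mm [  61.4  -72.  -126. ] deg [ 0.   0.  -0.8]
rel mm [  61.4  -76.2 -127. ] deg [ 0.   0.  -0.8]
[ 0.78542497 -0.61895688  0.        ] [0.61895688 0.78542497 0.        ]
```

```bash
python3 -m creep '[[24,-38.7,-15,0,0,-0.8,0.95],[42.9,-53.6,-20,0,0,-0.8,0.95],[42.9,-53.6,-70,0,0,-0.8,0.95],[42.9,-53.6,-108,0,0,-0.8,0.95],[42.9,-53.6,-114.5,0,0,-0.8,0.95],[42.9,-53.6,-114.5,0,0,-0.8,0.95],[51,-60,-114.5,0,0,-0.8,0.95],[57,-64.5,-115,0,0,-0.8,0.95],[57,-64.5,-115,0,0,-0.8,0.95]]'
python3 - <<'E'
from blk import *
O,bx,by=BF(BP);Rt=ax([0,0,-1],-bx)*R.identity();Rt=R.from_euler('z',-.16,degrees=True)*Rt
o=robot.get_obs();d=o['position']-O;print(d@bx,d@by,d[2])
f=grab('wrist','w8.png');W=fcloud(f)
Q=W.reshape(-1,3);Q=Q[np.isfinite(Q[:,0])];D=Q-O;A=np.c_[D@bx,D@by,Q[:,2]]
m=(A[:,2]>.085)&(A[:,2]<.105)&(abs(A[:,0])<.04)&(A[:,1]<.02)&(A[:,1]>-.12);print('stile top x',np.percentile(A[m,0],[1,50,99]),'y',np.percentile(A[m,1],[.3,2]),m.sum())
m=(A[:,2]>.050)&(A[:,2]<.062)&(A[:,0]>-.01)&(A[:,0]<.06)&(A[:,1]<.02)&(A[:,1]>-.08);print('fence x min',np.percentile(A[m,0],[.5,2]),m.sum())
m=(A[:,2]>.047)&(A[:,2]<.056)&(A[:,0]<-.003)&(A[:,0]>-.033)&(A[:,1]<-.08)&(A[:,1]>-.13);print('stop y',np.percentile(A[m,1],[2,98]),m.sum())
for x,y,z in((-.010,.033,.0935),(-.0075,.0297,.0925)):rel(O+x*bx+y*by+[0,0,z],Rt)
E
```

```text
time: 24.22
position: [0.5392, -0.3277, 0.1049]
ee_rot: [-0.435, 0.901, -0.001, 0.001]
force: [-0.0, 0.1, -2.2]
grip_width: 0.016
gripper_force: 30.0
-0.01644547486174949 0.03576560156513944 0.10493147129634703
stile top x [-0.02567409 -0.01853624 -0.01005532] y [-0.08349516 -0.0822325 ] 4789
fence x min [-0.00015518  0.00041342] 7264
stop y [-0.09972744 -0.09018986] 449
rel mm [  4.   -6.5 -11.1] deg [0.  0.1 0.1]
rel mm [  3.9 -10.6 -12.1] deg [0.  0.1 0.1]
```

```bash
python3 -m creep '[[4,-6.1,-6,0,0.1,0.1,0.95],[4,-6.1,-12,0,0.1,0.1,0.95],[4,-6.1,-12.6,0,0.1,0.1,0.95],[6.4,-7.9,-12.6,0,0.1,0.1,0.95],[3.7,-11.3,-12.6,0,0.1,0.1,0.95],[3.7,-11.3,-12.6,0,0.1,0.1,0.95],[3.7,-11.3,-12.6,0,0.1,0.1,0.95]]'
cat > st.py <<'E'
from blk import *
O,bx,by=BF(BP)
def st(fn=None):
    o=robot.get_obs();d=o['position']-O;print('tcp blk',(d@bx).round(4),(d@by).round(4),d[2].round(4),'F blk',round(o['force']@bx,1),round(o['force']@by,1),o['force'][2].round(1))
    f=grab('wrist',fn);W=fcloud(f)
    Q=W.reshape(-1,3);Q=Q[np.isfinite(Q[:,0])];D=Q-O;A=np.c_[D@bx,D@by,Q[:,2]]
    m=(A[:,2]>.078)&(A[:,2]<.09)&(A[:,0]>-.03)&(A[:,0]<.006)&(A[:,1]<.11)&(A[:,1]>-.12)
    T=A[m];print('stile top x',np.percentile(T[:,0],[1,50,99]).round(4),'y',np.percentile(T[:,1],[.3,99.7]).round(4),'z',np.percentile(T[:,2],[5,50,95]).round(4),m.sum())
    T=T[T[:,2]>.0815];print('yaw rad',np.polyfit(T[:,1],T[:,0],1)[0].round(4),'slope',np.polyfit(T[:,1],T[:,2],1)[0].round(4))
    m=(A[:,2]>.050)&(A[:,2]<.062)&(A[:,0]>-.01)&(A[:,0]<.06)&(A[:,1]<.02)&(A[:,1]>-.08);print('fence x min',np.percentile(A[m,0],[.5,2]),'stop',end=' ')
    m=(A[:,2]>.047)&(A[:,2]<.056)&(A[:,0]<-.003)&(A[:,0]>-.033)&(A[:,1]<-.08)&(A[:,1]>-.13);print(np.percentile(A[m,1],[2,98]),m.sum())
E
python3 -c "
from st import *
st()"
```

```text
time: 25.15
position: [0.5426, -0.3381, 0.0921]
ee_rot: [-0.436, 0.9, -0.0, -0.0]
force: [0.1, 5.7, 4.7]
grip_width: 0.0157
gripper_force: 30.0
tcp blk -0.0074 0.0297 0.0921 F blk -3.4 4.5 4.7
stile top x [-0.0225 -0.0063  0.0038] y [-0.0895  0.069 ] z [0.0826 0.0839 0.0852] 4352
yaw rad -0.0014 slope 0.0018
fence x min [0.00095527 0.00172154] stop [-0.09960376 -0.08993707] 521
```

All three contacts register. I'll release and rise.

```bash
python3 -m creep '[[0,0,0,0,0,0,0.8],[0,0,0,0,0,0,0.6],[0,0,0,0,0,0,0.4],[0,0,0,0,0,0,0.4],[0,0,30,0,0,0,0.4],[0,0,80,0,0,0,0.4],[-10,15,110,0,0,0,0.4],[-10,15,110,0,0,0,0.4]]'
python3 -c "
from st import *
st()
f=grab('wrist');fitblk(fcloud(f))"
```

```text
time: 26.2
position: [0.5329, -0.3235, 0.2051]
ee_rot: [-0.436, 0.9, -0.002, 0.002]
force: [-0.1, 0.1, 0.2]
grip_width: 0.0523
gripper_force: 0.0
tcp blk -0.024 0.0352 0.2051 F blk -0.1 0.1 0.2
stile top x [-0.0116 -0.0062 -0.0007] y [-0.09    0.0892] z [0.0824 0.0838 0.085 ] 2059
yaw rad 0.0034 slope 0.001
fence x min [0.00176981 0.00259308] stop [-0.09963662 -0.08552418] 292
block O [ 0.5287 -0.3659] deg -38.24 cost -0.0057106059425642945 7185 4776
fence face x med None 0
stop face y -0.08895973365490147 76
stop top pts y [-0.09882296 -0.08807106] 373
hf head [ 0.0611 -0.0394  0.1641] 2121 [ 0.06141689 -0.03926682]
```

The stile is seated (x about -16..-0.7, y -90..89). Next, the mallet.

```bash
python3 -m creep '[[0,20,50,0,0,0,0],[20,60,75,0,0,5,0],[40,115,75,0,0,10,0],[60,170,75,0,0,15,0],[80,225,75,0,0,20,0],[92,275,75,0,0,20,0],[92,275,75,0,0,20,0],[92,275,75,0,0,20,0]]'
cat > mal.py <<'E'
from h import *
def mal(fn=None):
    f=grab('wrist',fn);W=fcloud(f);P=W.reshape(-1,3);P=P[np.isfinite(P[:,0])]
    H=P[(P[:,2]>.083)&(P[:,2]<.097)&(np.hypot(P[:,0]-.609,P[:,1]+.11)<.08)]
    G=P[(P[:,2]>.053)&(P[:,2]<.063)&(np.hypot(P[:,0]-.645,P[:,1]-.01)<.12)]
    x,c,n=rectfit(H[:,:2],.07,.055,H[:,:2].mean(0),th=(.9,1.6));print('head',x.round(4),np.degrees(x[2]).round(1),c,n,np.median(H[:,2]))
    if len(G)>50:
        k=G[:,:2].mean(0);_,_,vt=np.linalg.svd(G[:,:2]-k,full_matrices=False);d=vt[0]*np.sign(vt[0][1]);print('handle dir',np.degrees(np.arctan2(d[1],d[0])),'mean',k,len(G),'ztop',np.median(G[:,2]),'lat of head',(x[:2]-k)@[-d[1],d[0]],'halfwidth',np.percentile((G[:,:2]-k)@[-d[1],d[0]],[2,98]))
        return x,d,k
    return x,None,None
E
python3 - <<'E'
from mal import *
print(robot.get_obs()['position']);x,d,k=mal()
c=x[:2];g=k+d*((c-k)@d+.085);print('grip',g);rel([g[0],g[1],.045],ax([0,0,-1],[-d[1],d[0],0]))
E
```

```text
time: 27.3
position: [0.6237, -0.0487, 0.275]
ee_rot: [-0.585, 0.811, 0.001, -0.002]
force: [0.0, 0.2, -0.0]
grip_width: 0.0869
gripper_force: 0.0
[ 0.62368475 -0.0486503   0.27495258]
head [ 0.6121 -0.1085  1.2453] 71.3 -0.0036089448401811245 3392 0.08976853534591758
handle dir 72.35703695247317 mean [ 0.6439072  -0.00702377] 1617 ztop 0.057606204842027386 lat of head -0.0004917339049431818 halfwidth [-0.00892551  0.00859781]
grip [ 0.6374423  -0.02735084]
rel mm [  13.8   21.9 -230.4] deg [ 0.1 -0.2  0.8]
```

```bash
python3 -m creep '[[13.8,21.9,-60,0,0,0.8,0],[13.8,21.9,-120,0,0,0.8,0.3],[13.8,21.9,-180,0,0,0.8,0.4],[13.8,21.9,-222,0,0,0.8,0.4],[13.8,21.9,-225,0,0,0.8,0.5],[13.8,21.9,-225,0,0,0.8,0.9],[13.8,21.9,-225,0,0,0.8,0.95],[13.8,21.9,-225,0,0,0.8,0.95],[13.8,21.9,-225,0,0,0.8,0.95],[13.8,21.9,-225,0,0,0.8,0.95]]' 60
python3 -m creep '[[0,0,20,0,0,0,0.95],[0,0,80,0,0,0,0.95],[0,0,140,0,0,0,0.95],[0,0,185,0,0,0,0.95],[0,0,190,0,0,0,0.95],[0,0,190,0,0,0,0.95]]'
cat >> mal.py <<'E'
def held():
    o=robot.get_obs();f=grab('wrist');W=fcloud(f);Q=W.reshape(-1,3);Q=Q[np.isfinite(Q[:,0])]
    t=R.from_quat(o['ee_rot']).inv().apply(Q-o['position'])
    m=(t[:,0]>.04)&(t[:,0]<.14)&(abs(t[:,1])<.045)&(t[:,2]>-.07)&(t[:,2]<-.015);T=t[m]
    k=np.polyfit(T[:,0],T[:,2],1);print('head top in tool: x',np.percentile(T[:,0],[1,99]).round(4),'y',np.percentile(T[:,1],[1,99]).round(4),'z med',np.median(T[:,2]).round(4),'slope',k[0].round(4),'z at .085',np.polyval(k,.085).round(4),m.sum())
E
python3 - <<'E'
from mal import *
held()
E
```

```text
time: 28.6
position: [0.6386, -0.0263, 0.0528]
ee_rot: [-0.591, 0.807, -0.001, 0.0]
force: [0.3, 0.9, 3.8]
grip_width: 0.0174
gripper_force: 60.0
time: 29.35
position: [0.6366, -0.0262, 0.2396]
ee_rot: [-0.591, 0.807, 0.001, -0.002]
force: [0.3, -1.2, -3.9]
grip_width: 0.0174
gripper_force: 60.0
head top in tool: x [0.0525 0.1137] y [-0.0255  0.0269] z med -0.0362 slope 0.003 z at .085 -0.0361 29308
```

```bash
python3 -m creep '[[-5,-30,20,0,0,0,0.95],[-14,-85,20,0,0,0,0.95],[-23,-140,20,0,0,0,0.95],[-32,-195,20,0,0,0,0.95],[-41,-250,20,0,0,0,0.95],[-50,-300,20,0,0,0,0.95],[-55.5,-330,20,0,0,0,0.95],[-55.5,-330,20,0,0,0,0.95],[-55.5,-330,20,0,0,0,0.95]]'
python3 - <<'E'
from mal import *
from st import *
held();o=robot.get_obs();print(o['position'],o['joint_positions'].round(2))
grab('scene','s9.png');i=cv2.imread('pics/s9.png')[160:340,320:520];cv2.imwrite('pics/s9c.png',cv2.resize(i,None,fx=3.3,fy=3.3,interpolation=2))
E
```

```text
time: 30.52
position: [0.5817, -0.3559, 0.259]
ee_rot: [-0.591, 0.807, 0.002, -0.002]
force: [-0.2, -0.1, -2.9]
grip_width: 0.0174
gripper_force: 60.0
head top in tool: x [0.0525 0.1137] y [-0.0255  0.0269] z med -0.0362 slope 0.0027 z at .085 -0.0362 29317
[ 0.58204655 -0.35553132  0.25970956] [-0.31  0.48  0.19  0.   -1.28  0.01]
```

View pics/s9c.png

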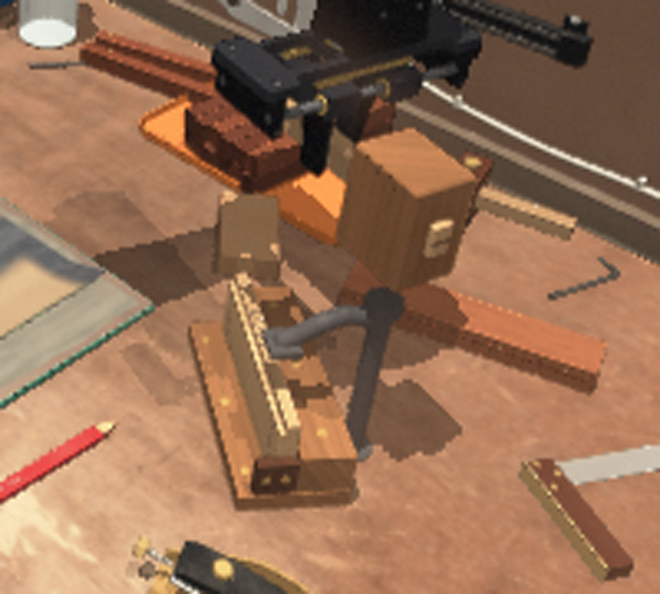

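The crop shows the stile seated on the block (265,370) and the mallet head (405,220) right above the holdfast head (383,300). I'll drive it down now.

```bash
python3 -m creep '[[0,0,-30,0,0,0,0.95],[0,0,-38,0,0,0,0.95],[0,0,-43,0,0,0,0.95],[0,0,-48,0,0,0,0.95],[0,0,-53,0,0,0,0.95],[0,0,-58,0,0,0,0.95]]'
python3 - <<'E'
from mal import *
held()
E
```

```text
time: 31.38
position: [0.583, -0.3563, 0.2049]
ee_rot: [-0.591, 0.807, -0.001, 0.0]
force: [-0.4, 4.1, 3.8]
grip_width: 0.0174
gripper_force: 60.0
head top in tool: x [0.0523 0.1134] y [-0.0252  0.0271] z med -0.037 slope -0.0052 z at .085 -0.0369 29705
```

```bash
python3 -m creep '[[0,0,-5,0,0,0,0.95],[0,0,-9,0,0,0,0.95],[0,0,-13,0,0,0,0.95],[0,0,-17,0,0,0,0.95],[0,0,-19,0,0,0,0.95]]'
python3 -c "
from mal import *
held()"
python3 -m creep '[[0,0,-2,0,0,0,0.95],[0,0,-3,0,0,0,0.95]]'
```

```text
time: 32.05
position: [0.5826, -0.3566, 0.1843]
ee_rot: [-0.591, 0.807, -0.0, -0.0]
force: [2.3, 3.3, 4.1]
grip_width: 0.0174
gripper_force: 60.0
head top in tool: x [0.0523 0.1134] y [-0.0255  0.0268] z med -0.037 slope -0.005 z at .085 -0.0369 29659
time: 32.35
position: [0.5828, -0.3565, 0.1827]
ee_rot: [-0.591, 0.807, -0.001, -0.0]
force: [1.2, 6.1, 7.4]
grip_width: 0.0176
gripper_force: 60.0
```

```bash
python3 -m creep '[[0,0,-2,0,0,0,0.95],[0,0,-3,0,0,0,0.95],[0,0,-3,0,0,0,0.95]]'
python3 -c "
from mal import *
held()"
```

```text
time: 32.72
position: [0.583, -0.3563, 0.1818]
ee_rot: [-0.591, 0.807, -0.002, -0.0]
force: [-0.5, 8.6, 11.3]
grip_width: 0.0176
gripper_force: 60.0
head top in tool: x [0.0514 0.1128] y [-0.0252  0.0271] z med -0.0382 slope -0.02 z at .085 -0.0382 30473
```

```bash
python3 -m creep '[[0,0,20,0,0,0,0.95],[0,0,60,0,0,0,0.95],[8,50,75,0,0,0,0.95],[18,105,75,0,0,0,0.95],[27,160,75,0,0,0,0.95],[36,215,75,0,0,0,0.95],[45,270,60,0,0,0,0.95],[53,320,20,0,0,0,0.95],[55.6,330,-30,0,0,0,0.95],[55.6,330,-80,0,0,0,0.95]]'
python3 - <<'E'
from mal import *
held();print(robot.get_obs()['position'])
E
```

```text
time: 34.02
position: [0.6365, -0.0259, 0.0954]
ee_rot: [-0.591, 0.807, 0.001, -0.002]
force: [0.3, -0.5, -3.6]
grip_width: 0.0171
gripper_force: 60.0
head top in tool: x [0.0526 0.1137] y [-0.0255  0.0269] z med -0.0362 slope 0.0028 z at .085 -0.0362 29316
[ 0.63139065 -0.02676788  0.0872653 ]
```

```bash
python3 -m creep '[[0,0,0,0,0,0,0.95],[0,0,0,0,0,0,0.95]]'
```

```text
time: 34.33
position: [0.6395, -0.0271, 0.1009]
ee_rot: [-0.591, 0.807, -0.001, 0.001]
force: [0.3, 0.3, -2.8]
grip_width: 0.0173
gripper_force: 60.0
```

Lower by 47 mm to contact, release, lift and inspect.

```bash
python3 -m creep '[[0,0,-25,0,0,0,0.95],[0,0,-42,0,0,0,0.95],[0,0,-47,0,0,0,0.95],[0,0,-47,0,0,0,0.95],[0,0,-47,0,0,0,0.8],[0,0,-47,0,0,0,0.5],[0,0,-47,0,0,0,0.4],[0,0,-20,0,0,0,0.3],[0,0,40,0,0,0,0.3],[0,0,120,0,0,0,0.3]]'
python3 -m creep '[[-60,-50,60,0,0,0,0.3],[-100,-110,90,0,0,-10,0.3],[-110,-170,90,0,0,-20,0.3],[-110,-230,90,0,0,-20,0.3],[-110,-280,90,0,0,-20,0.3],[-110,-280,90,0,0,-20,0.3],[-110,-280,90,0,0,-20,0.3]]'
python3 - <<'E'
from st import *
st('w10.png')
f=grab('wrist');W=fcloud(f);Q=W.reshape(-1,3);Q=Q[np.isfinite(Q[:,0])];D=Q-O;A=np.c_[D@bx,D@by,Q[:,2]]
m=(A[:,2]>.1)&(A[:,2]<.18)&(np.hypot(A[:,0]-.066,A[:,1]+.04)<.02);print('hf head z',np.percentile(A[m,2],[5,50,95]))
m=(A[:,2]>.085)&(A[:,2]<.15)&(abs(A[:,0]+.008)<.01)&(abs(A[:,1]+.04)<.012);print('pad top z',np.percentile(A[m,2],[5,50,95]))
f=grab('scene');W=cloud(f);P=sel(W,f['image'],(.612,-.108),.075,.078,.1);print('mallet head',rectfit(P[:,:2],.07,.055,P[:,:2].mean(0))[0],np.median(P[:,2]))
E
```

```text
time: 35.58
position: [0.6381, -0.0266, 0.2024]
ee_rot: [-0.591, 0.807, -0.0, -0.001]
force: [1.4, -0.3, 0.4]
grip_width: 0.0574
gripper_force: 0.0
time: 36.45
position: [0.5277, -0.3084, 0.2909]
ee_rot: [-0.44, 0.898, -0.0, -0.001]
force: [-0.6, -0.3, 0.2]
grip_width: 0.0606
gripper_force: 0.0
tcp blk -0.0375 0.0438 0.2909 F blk -0.3 -0.6 0.2
stile top x [-0.0122 -0.0063 -0.0007] y [-0.0893  0.089 ] z [0.0818 0.0838 0.0851] 1280
yaw rad 0.0036 slope -0.0004
fence x min [0.00240166 0.0026842 ] stop [-0.09929101 -0.08950984] 177
hf head z [0.11911358 0.12972041 0.1311806 ]
pad top z [0.09116996 0.0948688  0.10357023]
mallet head [ 0.60856361 -0.11249481  1.29111793] 0.08754728742511009
```

View pics/w10.png

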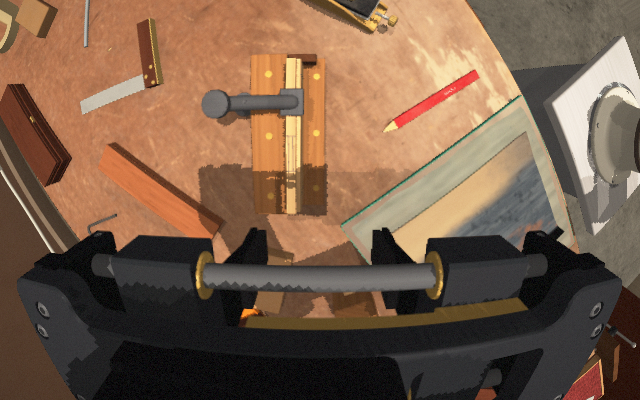

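The picture shows the pad on the stile's top edge at (292,100), the stile against the fence and the stop (302,60). The holdfast head measures 130 mm, which is joint 0.036. The mallet stands back on the bench.

```bash
python3 -c "
from cell import robot
print(robot.sign_off())"
```

```text
the job is handed in; nothing more can be done
None
```

I handed the job in at about 36.5 s (the verdict wasn't shown): the stile is seated rebate up against fence and stop, the mallet drove the holdfast down until its pad met the stile (head measured at 130 mm, as expected), and the mallet stands back on the bench.

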